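# Load the lens edger's console and start it with the key

## Task

Set every blocked lens from the wooden tray flat into a nest of its own on the edger's console, block upwards, and push the transport-lock slide all the way to its end stop so that its shutter bares the key switch. Only when all that is done, put the key fully into the switch, turn it clockwise to its stop, and leave it in there. If a lens gets knocked out of place, put it right, and leave the other things on the bench where they are.

Things in the scene. Friction and masses are not known exactly. Their poses are not given: they have to be found in the camera images.
- console: infeed console of a lens edger, fixed, a grey slab 190 mm (x) by 380 mm (y), deck 30 mm above the bench; origin at the centre of its underside, x away from the robot, z up. On its right (-y) part six round nests, 7 mm deep and 56 mm wide, in two rows of three 72 mm apart (rows 74 mm apart); on its left (+y) part the lock slide and the key switch.
- nest0 (a point): centre of the floor of one of the six nests (floor 23 mm above the bench, 7 mm below the console's deck)
- nest1 (a point): centre of the floor of one of the six nests (floor 23 mm above the bench, 7 mm below the console's deck)
- nest2 (a point): centre of the floor of one of the six nests (floor 23 mm above the bench, 7 mm below the console's deck)
- nest3 (a point): centre of the floor of one of the six nests (floor 23 mm above the bench, 7 mm below the console's deck)
- nest4 (a point): centre of the floor of one of the six nests (floor 23 mm above the bench, 7 mm below the console's deck)
- nest5 (a point): centre of the floor of one of the six nests (floor 23 mm above the bench, 7 mm below the console's deck)
- lock_slide (a joint): transport-lock slide: 0 = locked, 0.070 m = end stop; slides along the console's +y and stays where it is left (1.5 N of friction). Its grip is a black block 28 mm (x) by 20 mm (y), top 81 mm above the bench; a steel shutter 42 mm wide, its top 59 mm above the bench, reaches from the grip's +x side over the key switch, which is clear only with the slide at its end stop.
- slide_top (a point): centre of the top face of the slide's grip, axes as the console's; moves with the slide
- key_switch (a joint): rotary key switch on the console, a steel-and-brass cylinder knob 40 mm wide, its top 52 mm above the bench: starts off (0 to 0.1 rad), turns clockwise seen from above to its stop at 1.05 rad (60 degrees) = run, and stays where it is left (0.04 Nm of friction). The key turns it.
- keyhole (a point): mouth of the key switch's hole, at the centre of the knob's top. The hole is a slot 14 mm by 8 mm, 20 mm deep; its long side lies along this point's x. Turns with the switch.
- key: switch key, at the start upright in a wooden block 44 mm wide whose top is 29 mm above the bench: blade 12 mm (x) by 6 mm (y), 18 mm long, tapered over the last 4 mm, under a black head 30 mm (x) by 10 mm (y) by 40 mm tall. Origin at the blade's lower tip, z up; head at z = 18 to 58 mm, its underside rests on the knob when fully in. Fits either way round; 1 mm play each side, 0.18 rad of turn.
- lens0: a blocked spectacle lens (4 to 6 alike are there, in a fixed wooden tray 250 by 290 mm, floor 5 mm and rim 14 mm above the bench): clear disc 50 mm wide and 5 mm thick, with a black round block 22 mm wide on its middle rising to 35 mm above its underside, to be held by. Origin at the centre of its underside, z up through the block.
- lens1: a blocked spectacle lens (4 to 6 alike are there, in a fixed wooden tray 250 by 290 mm, floor 5 mm and rim 14 mm above the bench): clear disc 50 mm wide and 5 mm thick, with a black round block 22 mm wide on its middle rising to 35 mm above its underside, to be held by. Origin at the centre of its underside, z up through the block.
- lens2: a blocked spectacle lens (4 to 6 alike are there, in a fixed wooden tray 250 by 290 mm, floor 5 mm and rim 14 mm above the bench): clear disc 50 mm wide and 5 mm thick, with a black round block 22 mm wide on its middle rising to 35 mm above its underside, to be held by. Origin at the centre of its underside, z up through the block.
- lens3: a blocked spectacle lens (4 to 6 alike are there, in a fixed wooden tray 250 by 290 mm, floor 5 mm and rim 14 mm above the bench): clear disc 50 mm wide and 5 mm thick, with a black round block 22 mm wide on its middle rising to 35 mm above its underside, to be held by. Origin at the centre of its underside, z up through the block.
- lens4: a blocked spectacle lens (4 to 6 alike are there, in a fixed wooden tray 250 by 290 mm, floor 5 mm and rim 14 mm above the bench): clear disc 50 mm wide and 5 mm thick, with a black round block 22 mm wide on its middle rising to 35 mm above its underside, to be held by. Origin at the centre of its underside, z up through the block.
- lens5: a blocked spectacle lens (4 to 6 alike are there, in a fixed wooden tray 250 by 290 mm, floor 5 mm and rim 14 mm above the bench): clear disc 50 mm wide and 5 mm thick, with a black round block 22 mm wide on its middle rising to 35 mm above its underside, to be held by. Origin at the centre of its underside, z up through the block.
- screwdriver: screwdriver 150 mm long lying on the bench, not part of the job
- pliers: blue-handled pliers, not part of the job
- loupe: black eye loupe 34 mm wide and 26 mm high, not part of the job
- watch: watch head 44 mm wide lying on the bench, not part of the job
- spectacles: pair of spectacles standing on the bench, not part of the job
- screw_cup: aluminium cup 52 mm wide and 32 mm high, not part of the job
Not all that is in view belongs to the job. Leave any purple or red look-alike of the lens0 alone.

How it is judged:
By the outcome, as a careful person would: the job done as asked, in the order asked, and still so for the second after the job is handed in, with the robot touching nothing.
Of lens0, lens1, lens2, lens3, lens4, lens5 only 4 to 6 are there at a start; the rules pass over those that are not, and their reading is None.
At some moment in a run one of lens0, lens1, lens2, lens3, lens4, lens5 may be knocked a few centimetres aside while the robot is not near it.
It also fails if it takes over 210 s, if anything falls off the work surface, if the arm or the gripper's body presses on something with over 40 N, if the wrist force passes 120 N, or if a joint passes its speed limit or range.

## Robot

A 6-joint arm with a two-finger parallel gripper is mounted at the origin on the work surface. World frame = base frame: x ahead of the robot, y to its left, z up, the work surface at z = 0. Lengths are in m, angles in rad, forces in N, time in s.
With the tool pointing down it reaches from about 0.375 to 0.975 m from the base axis. Payload 3.8 kg.
Tool frame: the origin (TCP) lies midway between the tips of the shut fingers; the grasp point (between the pads) lies 19 mm behind it; z points along the fingers, y is the direction in which the jaws open and shut (so a half turn about z gives the same grasp; the last joint's range is limited). The gripper opens to 85 mm and grips with 20 to 120 N. Pads are 22 mm wide; open, the fingers measure 114 mm over their backs; the gripper's body (76 mm by 85 mm) begins 54 mm behind the grasp point. The pads swing forward as they close: fully open they stand 13 mm farther back than shut.
Start: joints at [1.139, 0.264, 1.604, -0, 1.274, -0.037], TCP at [0.26, 0.623, 0.231] pointing down, gripper open.
Joint ranges: [-2.63, 2.63], [-0.94, 2.18], [0.31, 2.57], [-1.31, 4.45], [0, 2.66], [-2.55, 2.55]. Speed limits (rad/s): [2.57, 2.57, 3.14, 3.14, 3.14, 3.14].

## Interface

Orientations are given as a rotation vector (axis times angle).
In Python, from workcell import bot gives the robot as it stands.
- The arm moves only by the tool drive_tool, never from a script. Its argument "steps" is a list of rows, each a list of 2 entries, a list of its own where there are three numbers: the shift along the tool's x, y, z in mm, then the turn about the tool's z in degrees. In form: [[[dx, dy, dz], twist], ...]. A call has 1 to 8 rows; each row shifts and turns the commanded pose from where the row before left it, along the tool's axes as they then stand; what a row does not reach is not made up. A row lasts 1/12 s, in which the tool goes at most 41.7 mm and 7.16 degrees, less where a joint would pass 70% of its speed; a pose out of reach is approached as far as the arm can. A call is refused whole if a number of a shift passes 41.7 or a number of a turn 7.16, either way. A call with a gripper value outside its range is refused whole. "jaw" is the opening, from 0 (shut) to 1 (fully open), set as the call begins (left out, the last holds). The fingers move at their own pace and stop on an object; "force" is the grip in N (left out, the last holds). Time passes only in rows, so rows that do not move let the fingers close. It gives the time, the measured TCP pose, the force and the opening at its end, in the units of the state.
- bot.read_state(): the state, without advancing time (a new reading comes with each control period).
- bot.read_camera(name): name is "scene" or "top"; returns the picture (400x640x3 uint8, red, green, blue); there is no depth.
- bot.camera_info(name): a dict with "fx", "fy", "cx", "cy" (pixels), "position" and "attitude" of the camera in the world. Camera axes: x right, y down, z forward; pixel columns grow to the right and rows downward; lengths in m; the calibration is good to about 2 mm. A picture is of the moment at which its call begins. camera_info takes no time and is no camera call.
- bot.finish_job(): hands the job in, once; it reports no verdict.
The state is a dict: "time": time; "q": joint angles; "joint_vel": joint speeds; "joint_torque": joint torques, N m; "tool_pos": TCP position; "tcp_rot": TCP orientation; "wrist_force": force on the tool from outside, world axes, zero at the start; "torque": the same for the moment, N m; "width": opening from 0.0 (shut) to 1.0 (fully open).
Only numpy, scipy, OpenCV 4.12 (cv2) and the standard library are available. Lean on these libraries where they do the work, as an engineer would, in place of code of your own. Each camera call takes 0.05 s, during which the arm holds its last target.

## Working session

There is one attempt and no reset: what is moved stays moved. The work goes in short steps, Python scripts to look and compute and a tool call to move; the robot and the scene stay as the last step left them, time stands still between calls to the robot, and variables do not carry over. Pictures are saved under pics/ and viewed, and the job is handed in when it is done.

Besides the shell and the picture viewer there is one more tool, called after "Emit:" as name(argument=value, ...) on one line, values as JSON. drive_tool: Moves the arm, as the interface text tells. Its arguments: {"type":"object","properties":{"steps":{"type":"array","items":{"type":"array"}},"jaw":{"type":"number"},"force":{"type":"number"}},"required":["steps"]}

```bash
ls; mkdir -p pics; python3 - <<'E'
from workcell import bot
import cv2
print(bot.read_state())
for n in("scene","top"):
    print(n,bot.camera_info(n))
    cv2.imwrite(f"pics/{n}0.png",bot.read_camera(n)[:,:,::-1])
E
```

```text
pics
{'time': 0.0, 'q': array([ 1.13907941e+00,  2.64785588e-01,  1.60539109e+00,  1.63616573e-06,
        1.27369042e+00, -3.69073728e-02]), 'joint_vel': array([ 0.0006222 , -0.00060166,  0.00064552,  0.0012777 ,  0.00047136,
       -0.00105096]), 'joint_torque': array([ 1.83293494e-03, -5.15102971e+01, -3.67319655e+01,  1.79029457e-04,
        1.24689043e-02, -8.35803746e-06]), 'tool_pos': array([0.25932403, 0.62239981, 0.22993094]), 'tcp_rot': array([-0.61604188, -3.08005804,  0.00347391]), 'wrist_force': array([ 0.60513884,  0.17382084, -0.70821292]), 'torque': array([-0.03592145, -0.00151599,  0.00846869]), 'width': 1.0018412241401697}
scene {'fx': 364.80629290600297, 'fy': 364.80629290600297, 'cx': 319.5638804046381, 'cy': 199.32966411394963, 'position': array([0.89574594, 0.18591046, 0.72342875]), 'attitude': array([-1.31404418, -2.46446113,  0.72834014])}
top {'fx': 507.17638002677444, 'fy': 507.17638002677444, 'cx': 326.95668252183395, 'cy': 203.42576271332956, 'position': array([ 0.49727799, -0.0608969 ,  1.13888678]), 'attitude': array([-2.20392522,  2.18017686, -0.03603258])}
```

View pics/scene0.png

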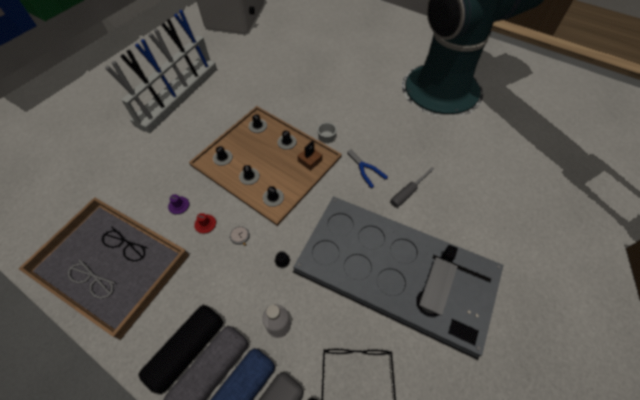

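View pics/top0.png

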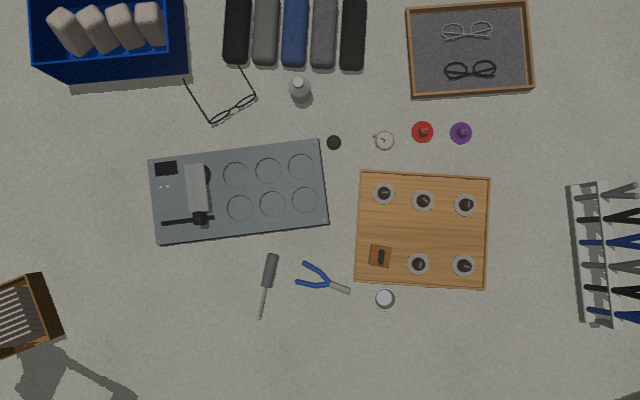

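```bash
cat > h.py <<'E'
from workcell import bot
import cv2, numpy as np
from scipy.spatial.transform import Rotation as R
def cam(n):
    i=bot.camera_info(n); K=np.array([[i['fx'],0,i['cx']],[0,i['fy'],i['cy']],[0,0,1]])
    return K,np.array(i['position']),R.from_rotvec(i['attitude']).as_matrix()
def p2w(n,u,v,z):
    K,p,M=cam(n); d=M@np.linalg.inv(K)@np.array([u,v,1.]); return p+d*(z-p[2])/d[2]
def w2p(n,X):
    K,p,M=cam(n); c=K@(M.T@(np.asarray(X,float)-p)); return c[:2]/c[2]
def crop(n,u0,v0,u1,v1,s,name,im=None):
    if im is None: im=bot.read_camera(n)[:,:,::-1]
    cv2.imwrite(name,cv2.resize(im[v0:v1,u0:u1],None,fx=s,fy=s,interpolation=cv2.INTER_CUBIC))
def to(x,y,z,yaw=None):
    """shift (mm) along tool axes from measured pose to world target; yaw=angle of tool y axis (mod pi)"""
    s=bot.read_state(); M=R.from_rotvec(s['tcp_rot']).as_matrix()
    d=M.T@(np.array([x,y,z])-s['tool_pos'])*1000
    print('pos',np.round(s['tool_pos']*1000,1),'jaw axis deg',round(np.degrees(np.arctan2(M[1,1],M[0,1])),1),'F',np.round(s['wrist_force'],1),'w',round(s['width'],3),'t',round(s['time'],2),'q6',round(s['q'][5],2))
    print('shift tool',np.round(d,1), 'zax',np.round(M[:,2],3))
    return d
E
python3 - <<'E'
from h import *
im=cv2.imread('pics/top0.png')
crop('top',350,165,500,295,5,'pics/c1.png',im)
crop('top',140,130,340,250,4,'pics/c2.png',im)
E
```

```text
(no output)
```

View pics/c1.png

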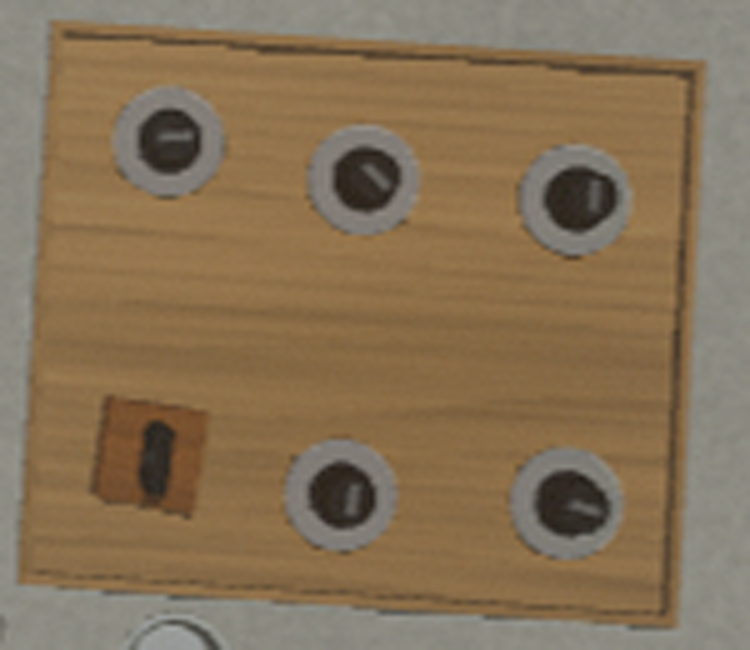

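View pics/c2.png

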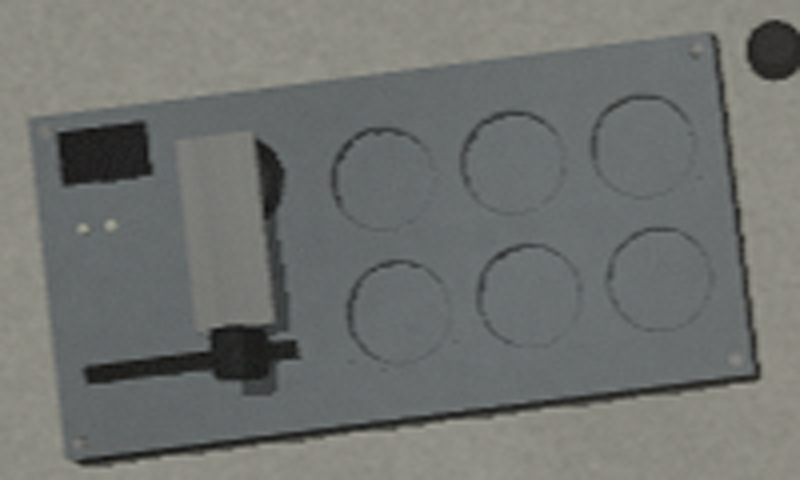

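```bash
python3 - <<'E'
from h import *
f=lambda u,v,u0,v0,s:((u+.5)/s-.5+u0,(v+.5)/s-.5+v0)
L=[p2w('top',*f(u,v,350,165,5),.010) for u,v in [(169,142),(364,180),(576,200),(341,495),(567,503)]]
print(np.round(L,4))
Nn=np.array([p2w('top',*f(u,v,140,130,4),.030) for u,v in [(385,179),(514,163),(644,147),(400,312),(530,296),(659,279)]]);print(np.round(Nn,4))
c=np.array([[37,0],[37,-72],[37,-144],[-37,0],[-37,-72],[-37,-144]])/1000
a=c-c.mean(0);b=Nn[:,:2]-Nn[:,:2].mean(0)
U,S,V=np.linalg.svd(a.T@b);M=(U@V).T;print('yaw',np.degrees(np.arctan2(M[1,0],M[0,0])),'scale',S.sum()/(a**2).sum())
print('nests',np.round(Nn[:,:2].mean(0)+a@M.T,4))
C=[p2w('top',*f(u,v,140,130,4),.030) for u,v in [(30,118),(715,34),(757,373),(75,460)]];print('corners',np.round(C,4))
print('grip',p2w('top',*f(240,352,140,130,4),.081))
print('keyhead',[p2w('top',*f(u,v,350,165,5),.069) for u,v in [(157,422),(156,497),(157,459)]])
print([p2w('top',*f(u,v,350,165,5),.029) for u,v in [(105,396),(208,410),(190,518),(92,494)]])
to(0,0,0)
E
```

```text
[[ 0.5733 -0.1716  0.01  ]
 [ 0.5573 -0.2584  0.01  ]
 [ 0.5494 -0.3523  0.01  ]
 [ 0.4177 -0.2486  0.01  ]
 [ 0.4154 -0.3482  0.01  ]]
[[0.6097 0.1546 0.03  ]
 [0.6192 0.0837 0.03  ]
 [0.6287 0.0123 0.03  ]
 [0.5366 0.145  0.03  ]
 [0.5461 0.0737 0.03  ]
 [0.5562 0.0031 0.03  ]]
yaw 7.679618897857249 scale 0.9950175118998688
nests [[0.6098 0.155 ]
 [0.6194 0.0837]
 [0.6291 0.0123]
 [0.5365 0.1452]
 [0.5461 0.0738]
 [0.5557 0.0024]]
corners [[ 0.6416  0.3516  0.03  ]
 [ 0.6916 -0.0259  0.03  ]
 [ 0.5054 -0.0511  0.03  ]
 [ 0.4537  0.3217  0.03  ]]
grip [0.51298277 0.21895519 0.081     ]
keyhead [array([ 0.45145291, -0.16153513,  0.069     ]), array([ 0.42008   , -0.16131242,  0.069     ]), array([ 0.43596755, -0.16163202,  0.069     ])]
[array([ 0.46077943, -0.14257935,  0.029     ]), array([ 0.455212  , -0.18746036,  0.029     ]), array([ 0.40827736, -0.1798933 ,  0.029     ]), array([ 0.41815915, -0.13723161,  0.029     ])]
pos [259.3 622.5 230.1] jaw axis deg 67.4 F [-0.5 -1.2  1.3] w 0.996 t 0.1 q6 -0.04
shift tool [  -0.  -673.9  231.4] zax [-0.001 -0.002 -1.   ]
```

Emit:
drive_tool(steps=[[[0,0,0],-6.06],[[0,0,0],-6.06],[[0,0,0],-6.06],[[0,0,0],-6.06],[[0,0,0],-6.06]], jaw=0.6, force=40)

```text
time: 0.52
tool_pos: [0.2594, 0.6227, 0.2304]
tcp_rot: [0.219, -3.133, 0.002]
wrist_force: [0.2, 0.2, 0.2]
width: 0.6
```

```bash
python3 - <<'E'
from h import *
to(.513,.219,.130)
E
```

```text
pos [259.4 622.7 230.4] jaw axis deg 98.0 F [0.2 0.2 0.2] w 0.6 t 0.52 q6 -0.57
shift tool [-195.2 -434.8  100.8] zax [-0.001 -0.001 -1.   ]
```

Emit:
drive_tool(steps=[[[-15,-33.5,7.8],0],[[-15,-33.5,7.8],0],[[-15,-33.5,7.8],0],[[-15,-33.5,7.8],0],[[-15,-33.5,7.8],0],[[-15,-33.5,7.8],0],[[-15,-33.5,7.8],0],[[-15,-33.5,7.8],0]])

```text
time: 1.18
tool_pos: [0.4146, 0.3717, 0.1681]
tcp_rot: [0.211, -3.134, 0.001]
wrist_force: [2.2, -0.2, -0.4]
width: 0.598
```

Emit:
drive_tool(steps=[[[-15,-33.5,7.8],0],[[-15,-33.5,7.8],0],[[-15,-33.5,7.8],0],[[-15,-33.5,7.8],0],[[-15,-33.5,7.8],0],[[0,0,0],0],[[0,0,0],0]])

```text
time: 1.77
tool_pos: [0.5111, 0.2155, 0.1288]
tcp_rot: [0.204, -3.133, 0.001]
wrist_force: [-0.5, 0.6, 0.4]
width: 0.598
```

```bash
python3 - <<'E'
from h import *
to(.513,.219,.062)
im=bot.read_camera('scene')[:,:,::-1];cv2.imwrite('pics/s1.png',im);crop('scene',380,150,540,330,4,'pics/s1c.png',im)
E
```

```text
pos [511.1 215.5 128.8] jaw axis deg 97.4 F [-0.5  0.6  0.4] w 0.598 t 1.77 q6 -1.35
shift tool [-2.5  3.3 66.8] zax [-0.002 -0.001 -1.   ]
```

View pics/s1.png

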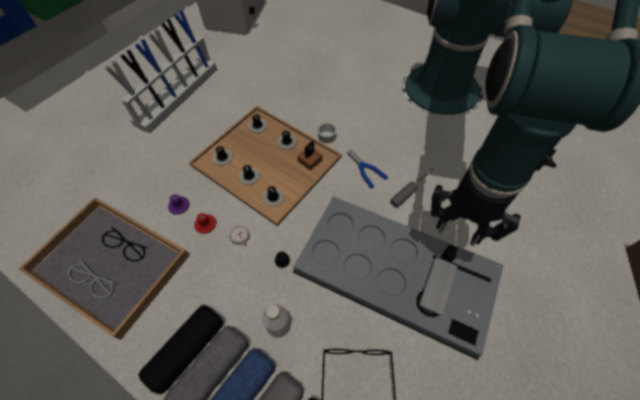

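```bash
python3 - <<'E'
from h import *
print(w2p('scene',(.513,.219,.081)),w2p('scene',(.511,.2155,.129)),w2p('scene',(.5194,.2,.2)))
E
```

```text
[449.01211125 247.95815217] [455.28170215 234.84525246] [457.43721543 214.33215219]
```

View pics/s1c.png

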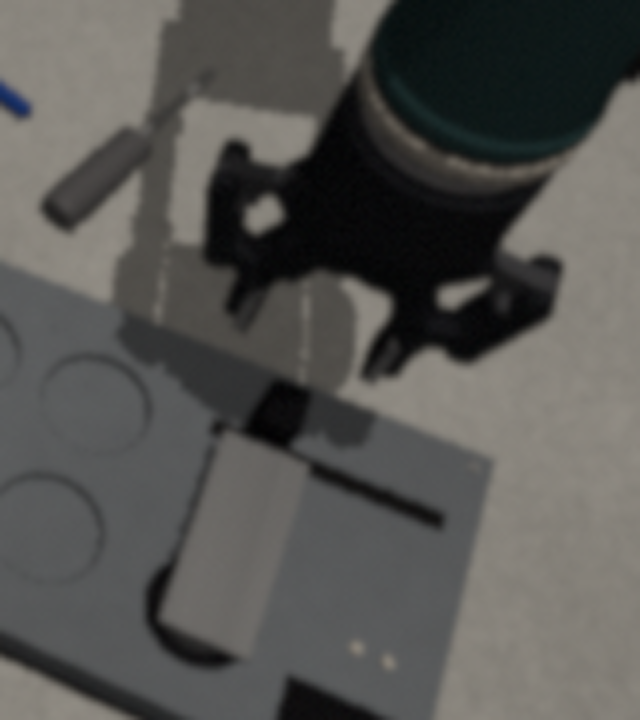

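Emit:
drive_tool(steps=[[[-2.5,3.3,0],0],[[0,0,16],0],[[0,0,16],0],[[0,0,16],0],[[0,0,16],0],[[0,0,2.8],0],[[0,0,0],0],[[0,0,0],0]])

```text
time: 2.48
tool_pos: [0.5131, 0.2223, 0.0637]
tcp_rot: [-0.213, 3.134, 0.0]
wrist_force: [0.4, -0.9, -0.4]
width: 0.597
```

Emit:
drive_tool(steps=[[[0,0,0],0],[[0,0,0],0],[[0,0,0],0],[[0,0,0],0],[[0,0,0],0],[[0,0,0],0]], jaw=0, force=40)

```text
time: 2.98
tool_pos: [0.5139, 0.2232, 0.0648]
tcp_rot: [-0.209, 3.132, 0.006]
wrist_force: [-2.5, 7.0, 3.3]
width: 0.224
```

Emit:
drive_tool(steps=[[[0,12,0],0],[[0,12,0],0],[[0,12,0],0],[[0,12,0],0],[[0,12,0],0],[[0,4,0],0],[[0,0,0],0],[[0,0,0],0]])

```text
time: 3.65
tool_pos: [0.5053, 0.2862, 0.0648]
tcp_rot: [-0.211, 3.132, 0.002]
wrist_force: [-1.6, 0.9, 6.1]
width: 0.225
```

Emit:
drive_tool(steps=[[[0,2,0],0],[[0,2,0],0],[[0,2,0],0],[[0,0,0],0]])

```text
time: 3.98
tool_pos: [0.5046, 0.2913, 0.0648]
tcp_rot: [-0.211, 3.133, 0.001]
wrist_force: [-2.1, -0.1, 6.8]
width: 0.226
```

Emit:
drive_tool(steps=[[[0,2,0],0],[[0,2,0],0],[[0,1,0],0],[[0,0,0],0]])

```text
time: 4.32
tool_pos: [0.5043, 0.2929, 0.0648]
tcp_rot: [-0.213, 3.133, -0.008]
wrist_force: [-0.1, -12.1, 10.2]
width: 0.225
```

Emit:
drive_tool(steps=[[[0,2,0],0],[[0,2,0],0],[[0,0,0],0],[[0,0,0],0]])

```text
time: 4.65
tool_pos: [0.5043, 0.2932, 0.0648]
tcp_rot: [-0.214, 3.133, -0.017]
wrist_force: [2.0, -24.2, 13.5]
width: 0.222
```

Emit:
drive_tool(steps=[[[0,-3,0],0],[[0,0,0],0],[[0,0,0],0],[[0,0,0],0],[[0,0,0],0]], jaw=0.6)

```text
time: 5.07
tool_pos: [0.5028, 0.2971, 0.063]
tcp_rot: [-0.211, 3.134, 0.001]
wrist_force: [-0.4, 0.1, -0.2]
width: 0.601
```

Emit:
drive_tool(steps=[[[0,0,-16],0],[[0,0,-25],0],[[0,0,-30],0],[[0,-20,0],0],[[0,-40,0],0],[[0,-40,0],0],[[0,-40,0],0],[[0,-40,0],0]])

```text
time: 5.73
tool_pos: [0.5269, 0.1173, 0.1342]
tcp_rot: [-0.213, 3.134, 0.0]
wrist_force: [0.4, 0.2, -0.1]
width: 0.602
```

```bash
python3 - <<'E'
from h import *
im=bot.read_camera('scene')[:,:,::-1];cv2.imwrite('pics/s2.png',im);crop('scene',380,200,540,360,5,'pics/s2c.png',im[:, :])
to(.5733,-.1716,.08)
E
```

```text
pos [527.7 110.5 134.1] jaw axis deg 97.6 F [-0.3 -4.1  0.5] w 0.598 t 5.78 q6 -1.54
shift tool [  -7.7 -285.4   55.5] zax [ 0.001 -0.005 -1.   ]
```

View pics/s2.png

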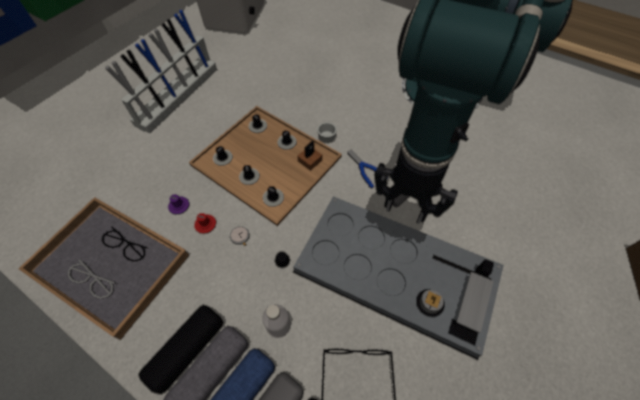

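Emit:
drive_tool(steps=[[[-1,-35.5,0],0],[[-1,-35.5,0],0],[[-1,-35.5,0],0],[[-1,-35.5,0],0],[[-1,-35.5,0],0],[[-1,-35.5,0],0],[[-1,-35.5,0],0],[[-0.7,-33.5,0],0]], jaw=0.55)

```text
time: 6.45
tool_pos: [0.5728, -0.1616, 0.134]
tcp_rot: [-0.211, 3.134, 0.0]
wrist_force: [0.4, -0.9, -0.2]
width: 0.547
```

Emit:
drive_tool(steps=[[[0,0,20],0],[[0,0,25],0],[[0,0,10],0],[[0,0,0],0],[[0,0,0],0]])

```text
time: 6.87
tool_pos: [0.5717, -0.1594, 0.0783]
tcp_rot: [0.212, -3.132, -0.002]
wrist_force: [0.9, -0.4, -0.3]
width: 0.55
```

```bash
python3 - <<'E'
from h import *
to(.5733,-.1716,.015)
im=bot.read_camera('scene')[:,:,::-1];cv2.imwrite('pics/s3.png',im);crop('scene',180,90,360,240,4,'pics/s3c.png',im)
E
```

```text
pos [ 571.7 -159.4   78.3] jaw axis deg 97.7 F [ 0.9 -0.4 -0.3] w 0.55 t 6.87 q6 -2.02
shift tool [ -0.  -12.3  63.3] zax [-0.002  0.001 -1.   ]
```

View pics/s3c.png

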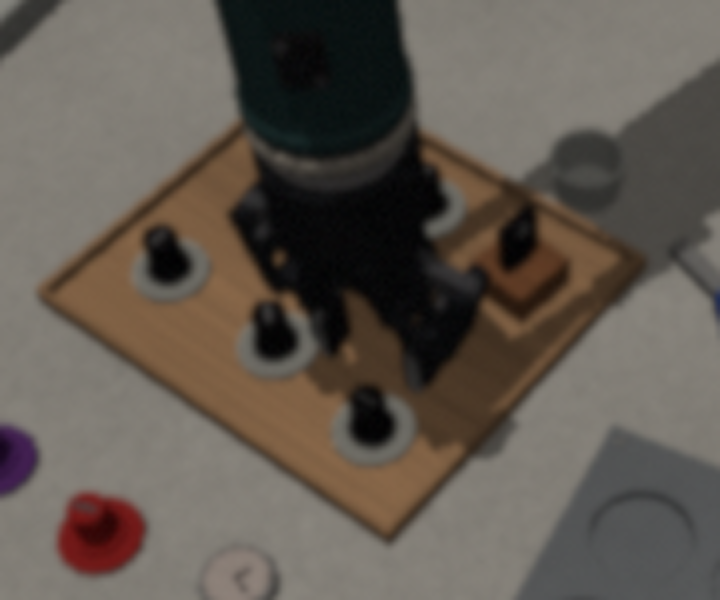

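Emit:
drive_tool(steps=[[[0,-12.3,0],0],[[0,0,20],0],[[0,0,20],0],[[0,0,15],0],[[0,0,8],0],[[0,0,0],0],[[0,0,0],0]])

```text
time: 7.5
tool_pos: [0.5746, -0.1729, 0.0168]
tcp_rot: [-0.211, 3.134, -0.001]
wrist_force: [0.4, 0.8, 0.9]
width: 0.547
```

Emit:
drive_tool(steps=[[[0,0,0],0],[[0,0,0],0],[[0,0,0],0],[[0,0,0],0],[[0,0,0],0]], jaw=0, force=40)

```text
time: 7.92
tool_pos: [0.5755, -0.1731, 0.0179]
tcp_rot: [-0.21, 3.132, -0.002]
wrist_force: [0.1, -0.5, 6.3]
width: 0.244
```

Emit:
drive_tool(steps=[[[0,0,-15],0],[[0,0,-30],0],[[0,0,-35],0],[[0,0,-25],0],[[0,20,0],0],[[0,40,0],0],[[0,40,0],0],[[0,40,0],0]])

```text
time: 8.58
tool_pos: [0.5547, -0.0328, 0.1214]
tcp_rot: [-0.208, 3.134, 0.0]
wrist_force: [-0.1, 0.6, -0.6]
width: 0.239
```

Emit:
drive_tool(steps=[[[0,40,0],0],[[0,40,0],0],[[-20,40,0],0],[[-20,35,0],0],[[-20,10,0],0],[[0,0,0],0],[[0,0,0],0]])

```text
time: 9.17
tool_pos: [0.5918, 0.1359, 0.1209]
tcp_rot: [0.214, -3.134, 0.001]
wrist_force: [-0.6, -0.9, -0.6]
width: 0.241
```

```bash
python3 - <<'E'
from h import *
to(.612,.1535,.06)
im=bot.read_camera('scene')[:,:,::-1];cv2.imwrite('pics/s4.png',im)
E
```

```text
pos [591.8 135.9 120.9] jaw axis deg 97.8 F [-0.6 -0.9 -0.6] w 0.241 t 9.17 q6 -1.52
shift tool [-22.4  14.8  60.9] zax [-0. -0. -1.]
```

View pics/s4.png

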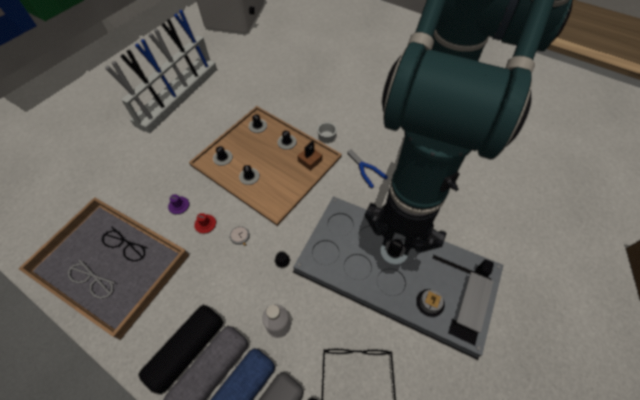

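Emit:
drive_tool(steps=[[[-11.2,7.4,0],0],[[-11.2,7.4,0],0],[[0,0,25],0],[[0,0,25],0],[[0,0,15],0],[[0,0,0],0],[[0,0,0],0]])

```text
time: 9.8
tool_pos: [0.61, 0.151, 0.0548]
tcp_rot: [0.208, -3.131, 0.001]
wrist_force: [0.3, 0.7, 0.3]
width: 0.241
```

```bash
python3 - <<'E'
from h import *
to(.612,.1535,.036)
im=bot.read_camera('scene')[:,:,::-1];crop('scene',330,210,450,320,6,'pics/s5.png',im)
E
```

```text
pos [610.  151.   54.8] jaw axis deg 97.6 F [0.3 0.7 0.3] w 0.241 t 9.8 q6 -1.5
shift tool [-2.4  2.3 18.8] zax [-0.004 -0.001 -1.   ]
```

View pics/s5.png

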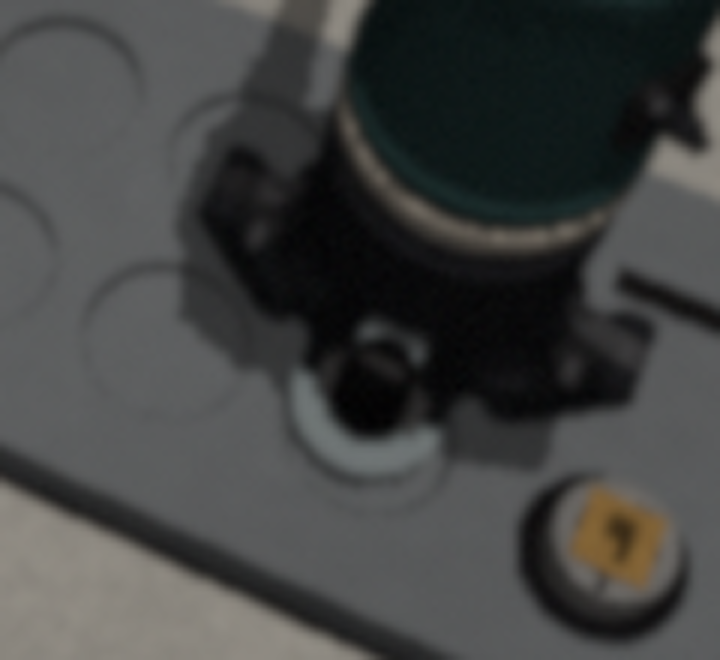

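Emit:
drive_tool(steps=[[[-2.4,2.3,0],0],[[0,0,6],0],[[0,0,6],0],[[0,0,5],0],[[0,0,1.5],0],[[0,0,0],0],[[0,0,0],0]])

```text
time: 10.43
tool_pos: [0.6136, 0.1551, 0.0371]
tcp_rot: [0.211, -3.134, 0.0]
wrist_force: [-1.3, -0.6, -0.6]
width: 0.242
```

```bash
python3 - <<'E'
from h import *
to(.612,.1535,.036)
im=bot.read_camera('scene')[:,:,::-1];crop('scene',330,210,450,320,6,'pics/s6.png',im)
E
```

```text
pos [613.6 155.1  37.1] jaw axis deg 97.7 F [-1.3 -0.6 -0.6] w 0.242 t 10.43 q6 -1.5
shift tool [ 1.8 -1.3  1.1] zax [-0.001 -0.    -1.   ]
```

View pics/s6.png

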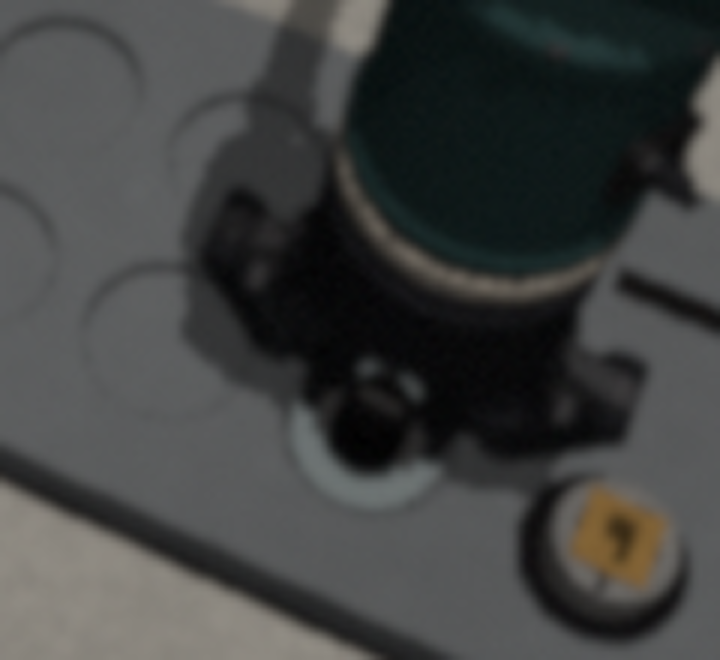

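Emit:
drive_tool(steps=[[[1,-0.8,1],0],[[0,0,0],0],[[0,0,0],0]])

```text
time: 10.73
tool_pos: [0.613, 0.1541, 0.0366]
tcp_rot: [0.21, -3.134, 0.0]
wrist_force: [-0.7, 0.4, -0.3]
width: 0.24
```

Emit:
drive_tool(steps=[[[0,0,0],0],[[0,0,0],0],[[0,0,0],0],[[0,0,-20],0],[[0,0,-35],0],[[0,0,-30],0],[[0,-20,0],0],[[0,-40,0],0]], jaw=0.45)

```text
time: 11.4
tool_pos: [0.6236, 0.098, 0.1256]
tcp_rot: [-0.217, 3.127, 0.003]
wrist_force: [1.3, -0.6, 0.3]
width: 0.448
```

Emit:
drive_tool(steps=[[[0,-40,0],7],[[-5,-40,0],7],[[-10,-39,0],7],[[-15,-38,0],7],[[-20,-35,0],7],[[-23,-33,0],7]])

```text
time: 11.9
tool_pos: [0.6555, -0.1468, 0.1219]
tcp_rot: [0.936, 2.998, 0.0]
wrist_force: [1.1, 0.2, -0.0]
width: 0.45
```

```bash
python3 - <<'E'
from h import *
to(.5573,-.2584,.08)
for n in ('scene','top'):
    im=bot.read_camera(n)[:,:,::-1];cv2.imwrite(f'pics/{n}7.png',im)
E
```

```text
pos [ 655.5 -146.8  121.9] jaw axis deg 55.3 F [ 1.1  0.2 -0. ] w 0.45 t 11.9 q6 -1.22
shift tool [  17.3 -147.7   41.8] zax [ 0.001 -0.    -1.   ]
```

View pics/scene7.png

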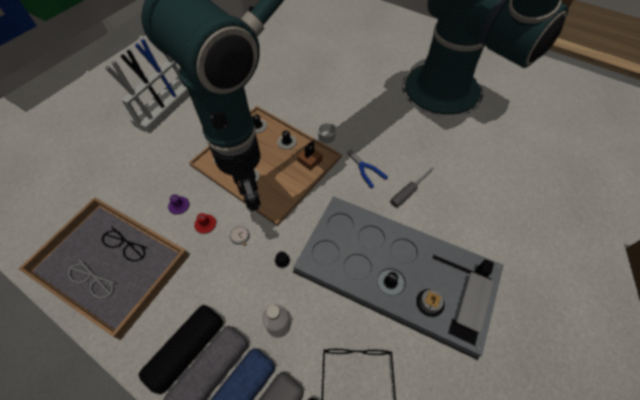

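View pics/top7.png

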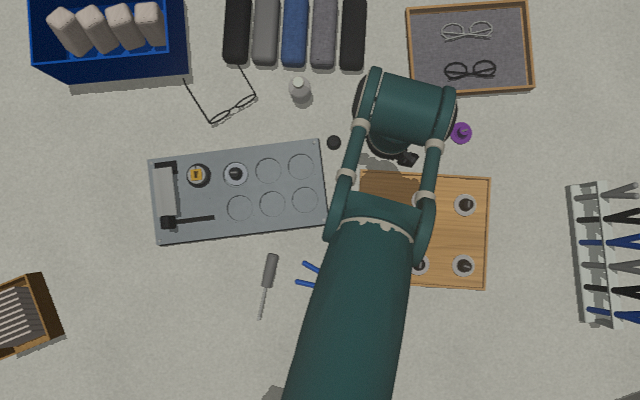

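```bash
python3 - <<'E'
from h import *
im=cv2.imread('pics/top7.png')
crop('top',180,140,260,200,10,'pics/c7.png',im)
print(w2p('top',(.6098,.155,.028)))
E
```

```text
[235.87422708 174.42273698]
```

View pics/c7.png

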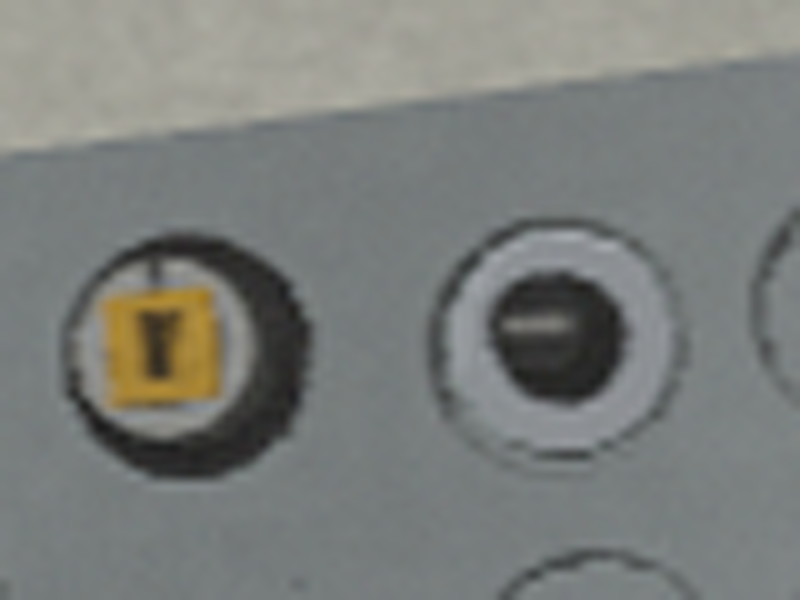

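Emit:
drive_tool(steps=[[[4.3,-37,0],0],[[4.3,-37,0],0],[[4.3,-37,0],0],[[4.3,-37,0],0],[[0,0,20],0],[[0,0,20],0],[[0,0,0],0],[[0,0,0],0]], jaw=0.55)

```text
time: 12.67
tool_pos: [0.5564, -0.2564, 0.0804]
tcp_rot: [-0.925, -2.999, -0.001]
wrist_force: [0.2, -0.5, -0.6]
width: 0.55
```

```bash
python3 - <<'E'
from h import *
to(.5588,-.2594,.016)
im=bot.read_camera('scene')[:,:,::-1];crop('scene',180,90,360,240,4,'pics/s8c.png',im)
E
```

```text
pos [ 556.4 -256.4   80.4] jaw axis deg 55.7 F [ 0.2 -0.5 -0.6] w 0.55 t 12.67 q6 -1.44
shift tool [-3.9 -1.1 64.4] zax [-0.003  0.002 -1.   ]
```

View pics/s8c.png

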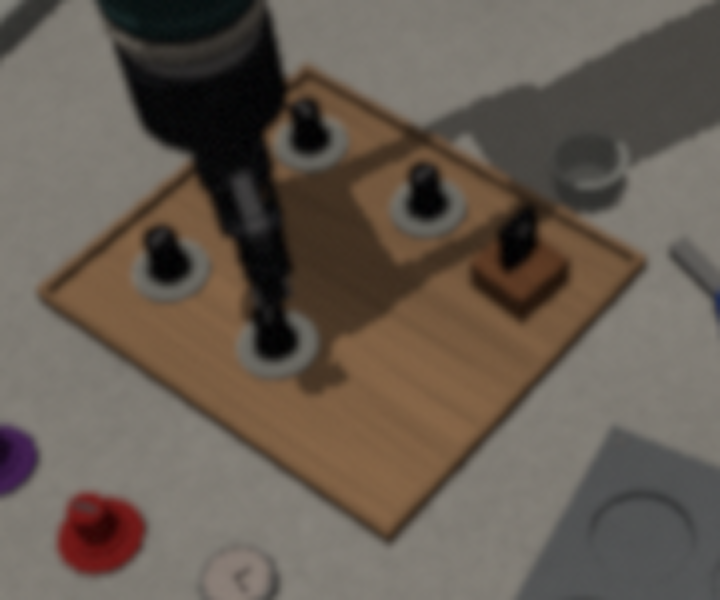

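Emit:
drive_tool(steps=[[[-2.5,-0.5,0],0],[[0,0,20],0],[[0,0,20],0],[[0,0,15],0],[[0,0,9],0],[[0,0,0],0],[[0,0,0],0]])

```text
time: 13.3
tool_pos: [0.5601, -0.2591, 0.0181]
tcp_rot: [0.926, 3.002, -0.0]
wrist_force: [-0.3, -0.1, 0.5]
width: 0.547
```

Emit:
drive_tool(steps=[[[0,0,0],0],[[0,0,0],0],[[0,0,0],0],[[0,0,0],0],[[0,0,0],0]], jaw=0)

```text
time: 13.72
tool_pos: [0.5609, -0.2599, 0.0194]
tcp_rot: [0.926, 2.999, -0.001]
wrist_force: [-0.3, 0.4, 6.5]
width: 0.236
```

Emit:
drive_tool(steps=[[[0,0,-15],0],[[0,0,-30],0],[[0,0,-35],0],[[0,0,-25],0],[[0,0,0],0],[[0,0,0],0]])

```text
time: 14.22
tool_pos: [0.5609, -0.2599, 0.1251]
tcp_rot: [0.926, 2.997, -0.001]
wrist_force: [0.2, 0.9, -1.0]
width: 0.239
```

```bash
python3 - <<'E'
from h import *
to(.6204,.0827,.12)
E
```

```text
pos [ 560.9 -259.9  125.1] jaw axis deg 55.7 F [ 0.2  0.9 -1. ] w 0.239 t 14.22 q6 -1.45
shift tool [144.1 316.6   4.6] zax [ 0.004 -0.002 -1.   ]
```

Emit:
drive_tool(steps=[[[16,35.2,0],0],[[16,35.2,0],0],[[16,35.2,0],0],[[16,35.2,0],0],[[16,35.2,0],0],[[16,35.2,0],0],[[16,35.2,0],0],[[16,35.2,0],0]])

```text
time: 14.88
tool_pos: [0.6106, 0.0473, 0.1201]
tcp_rot: [-0.926, -2.998, 0.002]
wrist_force: [-0.3, -0.7, -0.5]
width: 0.238
```

Emit:
drive_tool(steps=[[[16,35.2,0],0],[[0,0,10],0],[[0,0,20],0],[[0,0,25],0],[[0,0,0],0],[[0,0,0],0],[[0,0,0],0]])

```text
time: 15.47
tool_pos: [0.6186, 0.0832, 0.067]
tcp_rot: [-0.927, -3.0, 0.001]
wrist_force: [0.7, 0.0, -0.9]
width: 0.24
```

```bash
python3 - <<'E'
from h import *
to(.621,.0827,.0365)
im=bot.read_camera('scene')[:,:,::-1];crop('scene',290,190,440,320,5,'pics/s9.png',im)
E
```

```text
pos [618.6  83.2  67. ] jaw axis deg 55.7 F [ 0.7  0.  -0.9] w 0.24 t 15.47 q6 -0.88
shift tool [-2.3  1.  30.5] zax [-0.002 -0.    -1.   ]
```

View pics/s9.png

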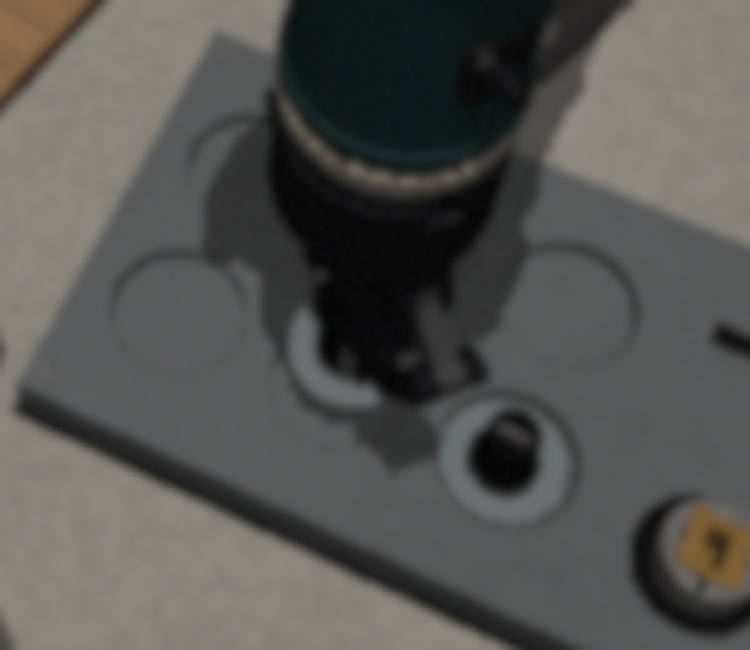

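Emit:
drive_tool(steps=[[[-1.5,0.5,0],0],[[0,0,12],0],[[0,0,10],0],[[0,0,6],0],[[0,0,2],0],[[0,0,0],0],[[0,0,0],0]])

```text
time: 16.1
tool_pos: [0.62, 0.0831, 0.0374]
tcp_rot: [-0.926, -3.0, 0.001]
wrist_force: [-3.1, -0.0, 4.0]
width: 0.241
```

```bash
python3 - <<'E'
from h import *
to(.621,.0827,.0365)
im=bot.read_camera('scene')[:,:,::-1];crop('scene',290,190,440,320,5,'pics/s10.png',im)
E
```

```text
pos [620.   83.1  37.4] jaw axis deg 55.7 F [-3.1 -0.   4. ] w 0.241 t 16.1 q6 -0.88
shift tool [-1.1  0.3  0.9] zax [-0.002 -0.    -1.   ]
```

View pics/s10.png

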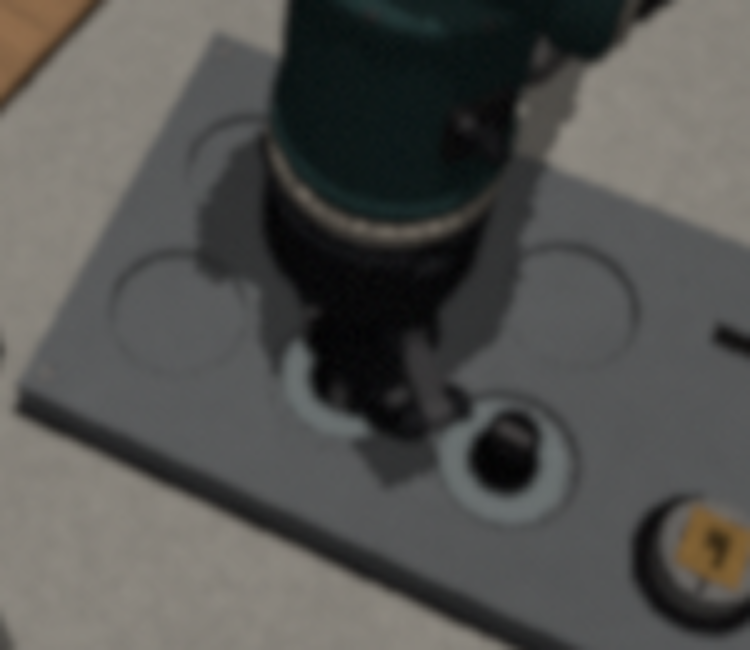

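Emit:
drive_tool(steps=[[[0,0,0],0],[[0,0,0],0],[[0,0,0],0],[[0,0,-20],0],[[0,0,-35],0],[[0,0,-30],0],[[-16,-35,0],0],[[-16,-35,0],0]], jaw=0.4)

```text
time: 16.82
tool_pos: [0.6105, 0.0083, 0.1261]
tcp_rot: [0.919, 2.997, 0.003]
wrist_force: [-0.3, -1.1, -1.1]
width: 0.401
```

Emit:
drive_tool(steps=[[[-10,-40,0],0],[[-10,-40,0],0],[[-10,-40,0],0],[[-10,-40,0],0],[[-10,-40,0],0],[[-10,-40,0],0],[[-10,-40,0],0],[[0,0,0],0]], jaw=0.55)

```text
time: 17.48
tool_pos: [0.5053, -0.2697, 0.1228]
tcp_rot: [0.935, 2.998, -0.005]
wrist_force: [-0.0, 0.1, 0.5]
width: 0.548
```

```bash
python3 - <<'E'
from h import *
to(.5505,-.3530,.08)
im=bot.read_camera('scene')[:,:,::-1];cv2.imwrite('pics/s11.png',im)
im=bot.read_camera('top')[:,:,::-1];crop('top',180,140,330,230,5,'pics/t11.png',im)
E
```

```text
pos [ 505.3 -269.7  122.8] jaw axis deg 55.4 F [-0.   0.1  0.5] w 0.548 t 17.48 q6 -1.5
shift tool [-84.4 -42.7  43. ] zax [-0.    -0.003 -1.   ]
```

View pics/s11.png

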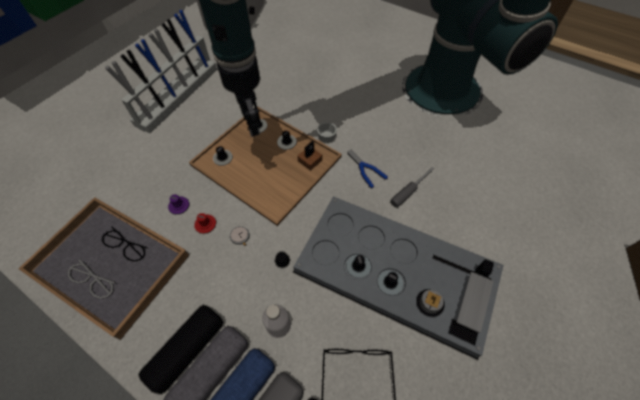

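View pics/t11.png

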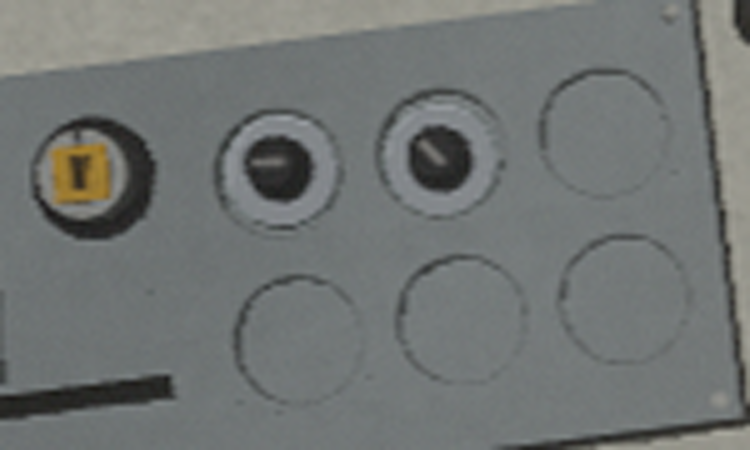

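Emit:
drive_tool(steps=[[[-28,-14.2,0],0],[[-28,-14.2,0],0],[[-28,-14.2,0],0],[[0,0,20],0],[[0,0,22],0],[[0,0,0],0],[[0,0,0],0],[[0,0,0],0]])

```text
time: 18.25
tool_pos: [0.5536, -0.3446, 0.0809]
tcp_rot: [-0.924, -3.002, -0.0]
wrist_force: [0.6, -1.1, -0.0]
width: 0.551
```

```bash
python3 - <<'E'
from h import *
to(.5505,-.3530,.018)
im=bot.read_camera('scene')[:,:,::-1];crop('scene',180,90,360,240,4,'pics/s12.png',im)
E
```

```text
pos [ 553.6 -344.6   80.9] jaw axis deg 55.8 F [ 0.6 -1.1 -0. ] w 0.551 t 18.25 q6 -1.57
shift tool [-2.2 -8.7 62.9] zax [ 0.  0. -1.]
```

View pics/s12.png

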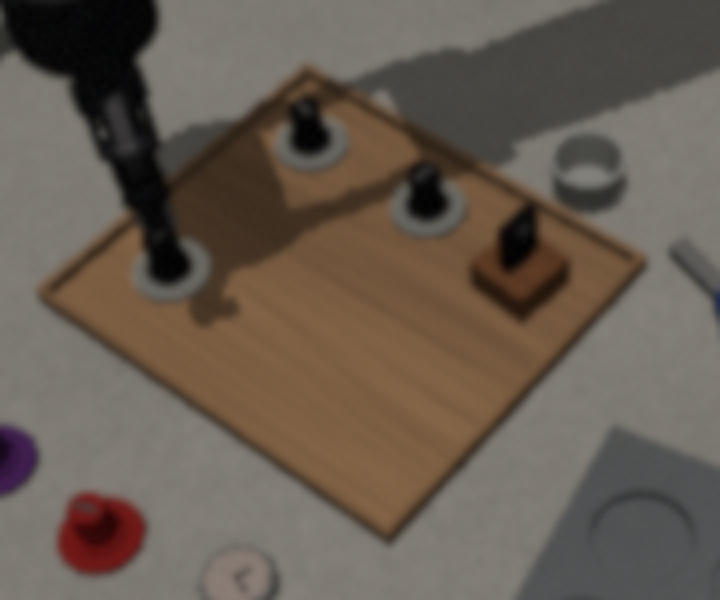

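Emit:
drive_tool(steps=[[[-2,-8.5,0],0],[[0,0,20],0],[[0,0,20],0],[[0,0,15],0],[[0,0,8],0],[[0,0,0],0],[[0,0,0],0]])

```text
time: 18.88
tool_pos: [0.5499, -0.3544, 0.0182]
tcp_rot: [0.927, 3.001, -0.0]
wrist_force: [-0.2, 0.9, -0.4]
width: 0.551
```

Emit:
drive_tool(steps=[[[0,0,0],0],[[0,0,0],0],[[0,0,0],0],[[0,0,0],0],[[0,0,0],0]], jaw=0)

```text
time: 19.3
tool_pos: [0.551, -0.355, 0.0195]
tcp_rot: [0.926, 2.999, -0.002]
wrist_force: [-0.5, -0.2, 6.0]
width: 0.237
```

Emit:
drive_tool(steps=[[[0,0,-15],0],[[0,0,-30],0],[[0,0,-35],0],[[0,0,-25],0],[[0,0,0],0],[[0,0,0],0]])

```text
time: 19.8
tool_pos: [0.5513, -0.3551, 0.1261]
tcp_rot: [0.925, 2.997, -0.003]
wrist_force: [0.6, -0.6, -0.6]
width: 0.24
```

```bash
python3 - <<'E'
from h import *
to(.6305,.0115,.12)
E
```

```text
pos [ 551.3 -355.1  126.1] jaw axis deg 55.7 F [ 0.6 -0.6 -0.6] w 0.24 t 19.8 q6 -1.58
shift tool [141.3 347.4   5.3] zax [ 0.004 -0.003 -1.   ]
```

Emit:
drive_tool(steps=[[[14.2,34.6,0],0],[[14.2,34.6,0],0],[[14.2,34.6,0],0],[[14.2,34.6,0],0],[[14.2,34.6,0],0],[[14.2,34.6,0],0],[[14.2,34.6,0],0],[[14.2,34.6,0],0]])

```text
time: 20.47
tool_pos: [0.6103, -0.0593, 0.1206]
tcp_rot: [-0.926, -2.998, 0.001]
wrist_force: [-0.2, 0.5, -0.2]
width: 0.237
```

Emit:
drive_tool(steps=[[[14.2,34.6,0],0],[[14.2,34.6,0],0],[[0,0,10],0],[[0,0,20],0],[[0,0,25],0],[[0,0,0],0],[[0,0,0],0],[[0,0,0],0]])

```text
time: 21.13
tool_pos: [0.627, 0.0114, 0.0673]
tcp_rot: [-0.927, -3.0, 0.001]
wrist_force: [1.0, 0.3, -0.5]
width: 0.243
```

```bash
python3 - <<'E'
from h import *
to(.631,.0105,.0373)
im=bot.read_camera('scene')[:,:,::-1];crop('scene',290,190,440,320,5,'pics/s13.png',im)
E
```

```text
pos [627.   11.4  67.3] jaw axis deg 55.7 F [ 1.   0.3 -0.5] w 0.243 t 21.13 q6 -0.99
shift tool [-3.8  1.5 30. ] zax [-0.001  0.    -1.   ]
```

View pics/s13.png

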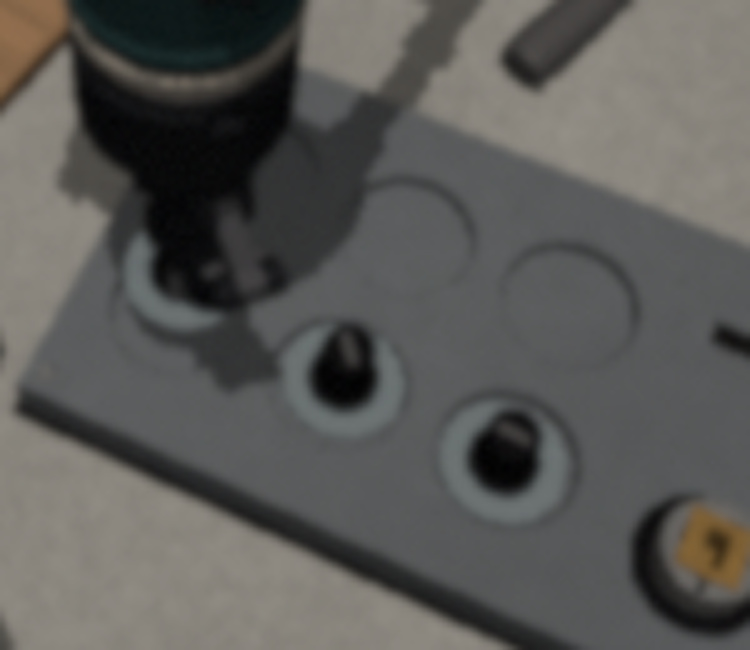

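Emit:
drive_tool(steps=[[[-3,1,0],0],[[0,0,12],0],[[0,0,10],0],[[0,0,6],0],[[0,0,2],0],[[0,0,0],0],[[0,0,0],0]])

```text
time: 21.77
tool_pos: [0.6302, 0.0109, 0.0369]
tcp_rot: [-0.927, -3.001, 0.0]
wrist_force: [-0.7, 0.4, -0.3]
width: 0.24
```

```bash
python3 - <<'E'
from h import *
to(.631,.0105,.0373)
im=bot.read_camera('scene')[:,:,::-1];crop('scene',290,190,440,320,5,'pics/s14.png',im)
E
```

```text
pos [630.2  10.9  36.9] jaw axis deg 55.7 F [-0.7  0.4 -0.3] w 0.24 t 21.77 q6 -0.99
shift tool [-0.9  0.1 -0.4] zax [-0.001  0.    -1.   ]
```

View pics/s14.png

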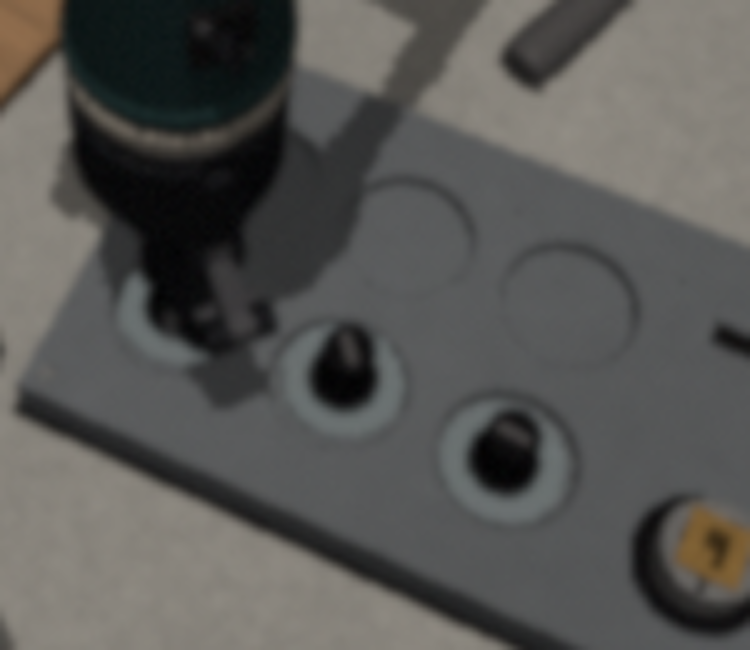

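Emit:
drive_tool(steps=[[[0,0,0.7],0],[[0,0,0],0],[[0,0,0],0],[[0,0,0],0],[[0,0,-20],0],[[0,0,-35],0],[[0,0,-30],0],[[0,-30,0],0]], jaw=0.4)

```text
time: 22.48
tool_pos: [0.6214, -0.0114, 0.1302]
tcp_rot: [0.918, 2.989, 0.009]
wrist_force: [1.6, -1.4, 2.1]
width: 0.402
```

Emit:
drive_tool(steps=[[[0,-40,0],0],[[0,-40,0],0],[[0,-40,0],0],[[0,-40,0],0],[[0,-40,0],0],[[0,-40,0],0],[[0,-40,0],0],[[0,0,0],0]], jaw=0.55)

```text
time: 23.15
tool_pos: [0.4523, -0.2499, 0.1221]
tcp_rot: [-0.934, -2.999, 0.005]
wrist_force: [0.5, 0.3, -0.1]
width: 0.552
```

```bash
python3 - <<'E'
from h import *
to(.419,-.2496,.08)
im=bot.read_camera('scene')[:,:,::-1];cv2.imwrite('pics/s15.png',im)
E
```

```text
pos [ 452.3 -249.9  122.1] jaw axis deg 55.4 F [ 0.5  0.3 -0.1] w 0.552 t 23.15 q6 -1.52
shift tool [ 27.6 -18.5  42.2] zax [-0.001 -0.003 -1.   ]
```

View pics/s15.png

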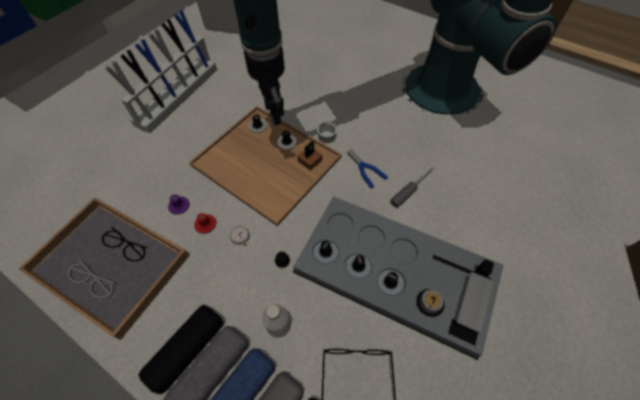

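Emit:
drive_tool(steps=[[[13.8,-9.2,0],0],[[13.8,-9.2,0],0],[[0,0,20],0],[[0,0,22],0],[[0,0,0],0],[[0,0,0],0],[[0,0,0],0]])

```text
time: 23.78
tool_pos: [0.4236, -0.2444, 0.0806]
tcp_rot: [0.925, 3.002, -0.0]
wrist_force: [-0.2, -0.9, -0.0]
width: 0.548
```

```bash
python3 - <<'E'
from h import *
to(.419,-.2496,.018)
im=bot.read_camera('scene')[:,:,::-1];crop('scene',180,90,360,240,4,'pics/s16.png',im)
E
```

```text
pos [ 423.6 -244.4   80.6] jaw axis deg 55.7 F [-0.2 -0.9 -0. ] w 0.548 t 23.78 q6 -1.55
shift tool [ 0.9 -6.8 62.6] zax [ 0.001 -0.    -1.   ]
```

View pics/s16.png

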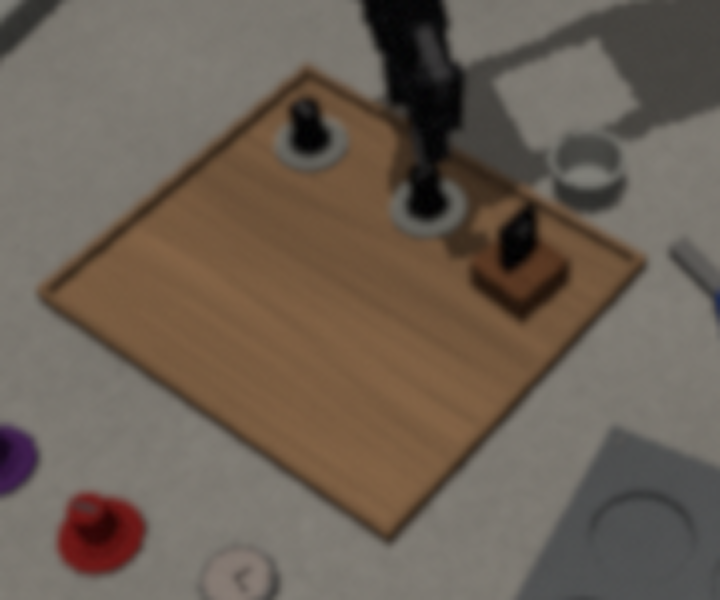

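Emit:
drive_tool(steps=[[[0.9,-6.5,0],0],[[0,0,20],0],[[0,0,20],0],[[0,0,15],0],[[0,0,8],0],[[0,0,0],0],[[0,0,0],0]])

```text
time: 24.42
tool_pos: [0.4185, -0.2499, 0.0173]
tcp_rot: [0.927, 3.002, -0.0]
wrist_force: [0.2, 0.0, 0.3]
width: 0.548
```

Emit:
drive_tool(steps=[[[0,0,0],0],[[0,0,0],0],[[0,0,0],0],[[0,0,0],0],[[0,0,0],0]], jaw=0)

```text
time: 24.83
tool_pos: [0.4194, -0.2504, 0.0183]
tcp_rot: [0.926, 2.999, -0.001]
wrist_force: [-0.2, -0.4, 5.8]
width: 0.24
```

Emit:
drive_tool(steps=[[[0,0,-15],0],[[0,0,-30],0],[[0,0,-35],0],[[0,0,-25],0],[[0,0,0],0],[[0,0,0],0]])

```text
time: 25.33
tool_pos: [0.4197, -0.2505, 0.1241]
tcp_rot: [0.925, 2.997, -0.002]
wrist_force: [-0.3, -0.2, -0.6]
width: 0.242
```

```bash
python3 - <<'E'
from h import *
print(np.array([.5365,.1452])-[.4177,-.2486], np.array([.5461,.0738])-[.4177,-.2486])
to(.5476,.0728,.12)
E
```

```text
[0.1188 0.3938] [0.1284 0.3224]
pos [ 419.7 -250.5  124.1] jaw axis deg 55.7 F [-0.3 -0.2 -0.6] w 0.242 t 25.33 q6 -1.56
shift tool [ 76.6 339.2   3.7] zax [ 0.004 -0.003 -1.   ]
```

Emit:
drive_tool(steps=[[[8.5,37.6,0],0],[[8.5,37.6,0],0],[[8.5,37.6,0],0],[[8.5,37.6,0],0],[[8.5,37.6,0],0],[[8.5,37.6,0],0],[[8.5,37.6,0],0],[[8.5,37.6,0],0]])

```text
time: 26.0
tool_pos: [0.5304, 0.0391, 0.1198]
tcp_rot: [-0.926, -2.999, 0.002]
wrist_force: [1.2, 0.1, -0.5]
width: 0.242
```

Emit:
drive_tool(steps=[[[8.5,37.6,0],0],[[0,0,10],0],[[0,0,20],0],[[0,0,25],0],[[0,0,0],0],[[0,0,0],0],[[0,0,0],0]])

```text
time: 26.58
tool_pos: [0.5453, 0.0726, 0.0665]
tcp_rot: [-0.927, -3.0, 0.001]
wrist_force: [0.4, -0.3, -0.1]
width: 0.241
```

```bash
python3 - <<'E'
from h import *
to(.548,.072,.0363)
im=bot.read_camera('scene')[:,:,::-1];crop('scene',290,190,440,320,5,'pics/s17.png',im)
E
```

```text
pos [545.3  72.6  66.5] jaw axis deg 55.7 F [ 0.4 -0.3 -0.1] w 0.241 t 26.58 q6 -0.88
shift tool [-2.6  1.1 30.2] zax [-0.001 -0.    -1.   ]
```

View pics/s17.png

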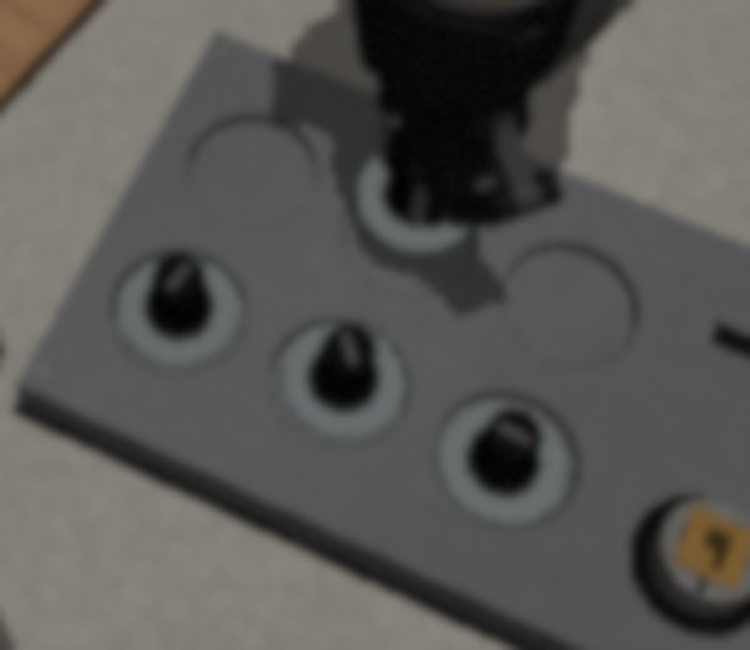

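Emit:
drive_tool(steps=[[[-2,0.7,0],0],[[0,0,12],0],[[0,0,10],0],[[0,0,6],0],[[0,0,2],0],[[0,0,0],0],[[0,0,0],0]])

```text
time: 27.22
tool_pos: [0.5472, 0.0724, 0.0364]
tcp_rot: [-0.926, -3.0, 0.001]
wrist_force: [-1.3, 0.1, 1.2]
width: 0.238
```

```bash
python3 - <<'E'
from h import *
to(.548,.072,.0363)
im=bot.read_camera('scene')[:,:,::-1];crop('scene',290,190,440,320,5,'pics/s18.png',im)
E
```

```text
pos [547.2  72.4  36.4] jaw axis deg 55.7 F [-1.3  0.1  1.2] w 0.238 t 27.22 q6 -0.89
shift tool [-0.9  0.1  0.1] zax [-0.002 -0.    -1.   ]
```

View pics/s18.png

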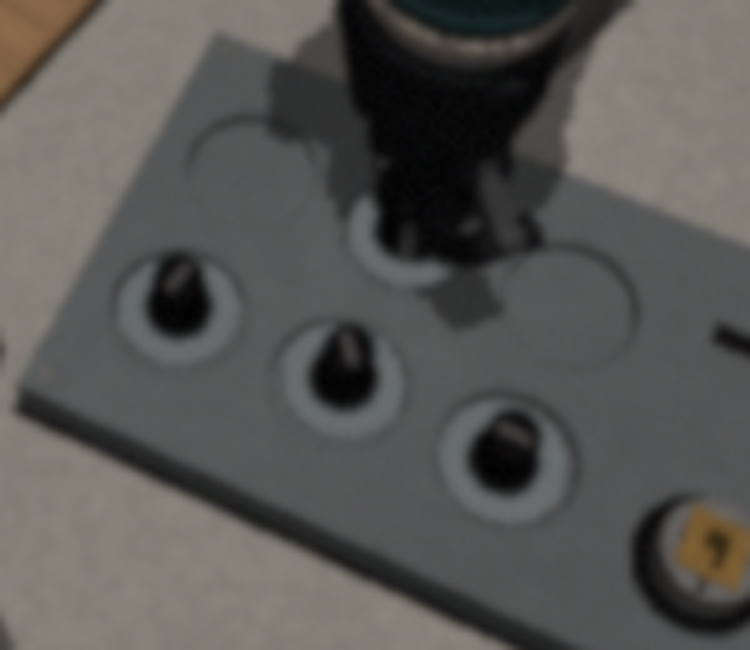

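Floor reached; release and go for the last lens.

Emit:
drive_tool(steps=[[[0,0,0.4],0],[[0,0,0],0],[[0,0,0],0],[[0,0,0],0],[[0,0,-20],0],[[0,0,-35],0],[[0,0,-30],0],[[-10,-30,0],0]], jaw=0.4)

```text
time: 27.93
tool_pos: [0.5459, 0.0453, 0.1289]
tcp_rot: [0.918, 2.991, 0.011]
wrist_force: [1.5, -0.7, 1.5]
width: 0.402
```

Emit:
drive_tool(steps=[[[-8,-40,0],0],[[-8,-40,0],0],[[-8,-40,0],0],[[-8,-40,0],0],[[-8,-40,0],0],[[-8,-40,0],0],[[-8,-40,0],0],[[-8,-40,0],0]], jaw=0.55)

```text
time: 28.6
tool_pos: [0.4107, -0.26, 0.1218]
tcp_rot: [0.926, 3.001, -0.0]
wrist_force: [0.3, -0.5, -0.3]
width: 0.551
```

Emit:
drive_tool(steps=[[[0,-30,0],0],[[0,0,0],0],[[0,0,0],0]])

```text
time: 28.85
tool_pos: [0.394, -0.2844, 0.1215]
tcp_rot: [0.933, 3.0, 0.0]
wrist_force: [0.2, 0.0, -0.3]
width: 0.552
```

```bash
python3 - <<'E'
from h import *
to(.4165,-.3495,.08)
im=bot.read_camera('scene')[:,:,::-1];cv2.imwrite('pics/s19.png',im)
E
```

```text
pos [ 394.  -284.4  121.5] jaw axis deg 55.5 F [ 0.2  0.  -0.3] w 0.552 t 28.85 q6 -1.64
shift tool [-55.5 -40.9  41.5] zax [ 0.  0. -1.]
```

View pics/s19.png

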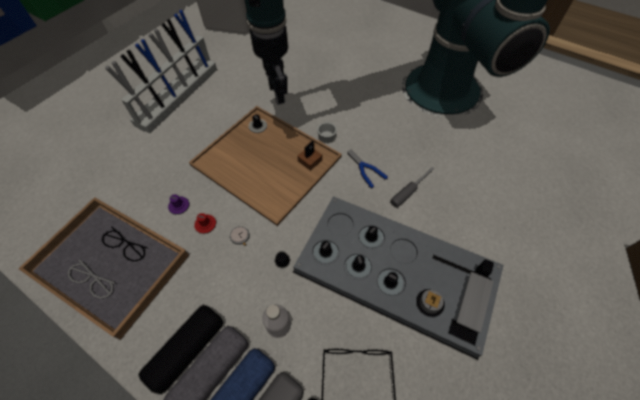

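Emit:
drive_tool(steps=[[[-28,-20.5,0],0],[[-28,-20.5,0],0],[[0,0,20],0],[[0,0,22],0],[[0,0,0],0],[[0,0,0],0],[[0,0,0],0]])

```text
time: 29.48
tool_pos: [0.4186, -0.3476, 0.0799]
tcp_rot: [0.924, 3.003, 0.0]
wrist_force: [-0.1, 0.1, 0.0]
width: 0.546
```

```bash
python3 - <<'E'
from h import *
to(.4165,-.3495,.018)
im=bot.read_camera('scene')[:,:,::-1];crop('scene',180,90,360,240,4,'pics/s20.png',im)
E
```

```text
pos [ 418.6 -347.6   79.9] jaw axis deg 55.8 F [-0.1  0.1  0. ] w 0.546 t 29.48 q6 -1.71
shift tool [ 0.7 -2.8 61.9] zax [ 0.  0. -1.]
```

View pics/s20.png

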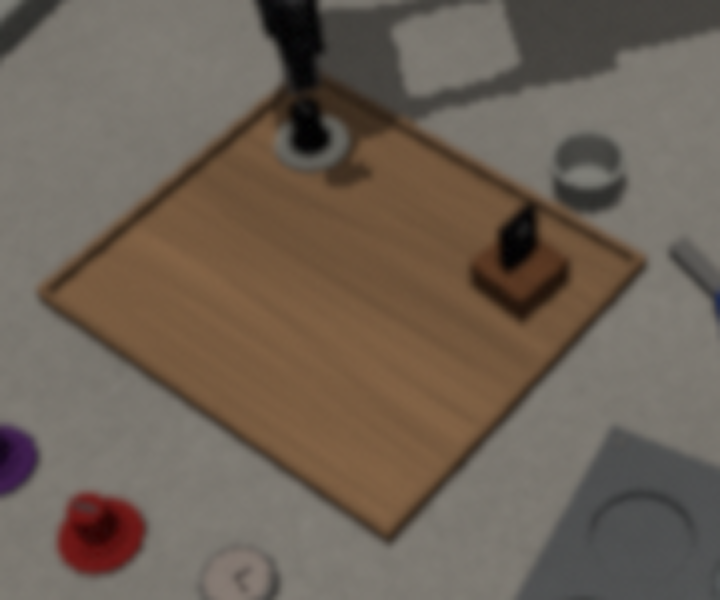

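Emit:
drive_tool(steps=[[[0.7,-2.5,0],0],[[0,0,20],0],[[0,0,20],0],[[0,0,15],0],[[0,0,7],0],[[0,0,0],0],[[0,0,0],0]])

```text
time: 30.12
tool_pos: [0.4162, -0.3505, 0.0182]
tcp_rot: [0.927, 3.001, -0.001]
wrist_force: [1.7, 0.7, -0.3]
width: 0.548
```

Emit:
drive_tool(steps=[[[0,0,0],0],[[0,0,0],0],[[0,0,0],0],[[0,0,0],0],[[0,0,0],0]], jaw=0)

```text
time: 30.53
tool_pos: [0.417, -0.3512, 0.0191]
tcp_rot: [0.926, 2.999, -0.002]
wrist_force: [0.5, 0.8, 7.1]
width: 0.242
```

Emit:
drive_tool(steps=[[[0,0,-15],0],[[0,0,-30],0],[[0,0,-35],0],[[0,0,-25],0],[[0,0,0],0],[[0,0,0],0]])

```text
time: 31.03
tool_pos: [0.4172, -0.3514, 0.1249]
tcp_rot: [0.926, 2.998, -0.003]
wrist_force: [-0.8, 0.6, -0.6]
width: 0.235
```

```bash
python3 - <<'E'
from h import *
print(np.array([.5557,.0024])-[.4154,-.3482])
to(.558,.001,.12)
E
```

```text
[0.1403 0.3506]
pos [ 417.2 -351.4  124.9] jaw axis deg 55.7 F [-0.8  0.6 -0.6] w 0.235 t 31.03 q6 -1.72
shift tool [ 82.4 370.4   4.2] zax [ 0.004 -0.003 -1.   ]
```

Emit:
drive_tool(steps=[[[8.4,36.9,0],0],[[8.4,36.9,0],0],[[8.4,36.9,0],0],[[8.4,36.9,0],0],[[8.4,36.9,0],0],[[8.4,36.9,0],0],[[8.4,36.9,0],0],[[8.4,36.9,0],0]])

```text
time: 31.7
tool_pos: [0.5255, -0.0664, 0.1204]
tcp_rot: [-0.926, -2.998, 0.001]
wrist_force: [0.9, -0.9, -1.0]
width: 0.241
```

Emit:
drive_tool(steps=[[[8.4,36.9,0],0],[[8.4,36.9,0],0],[[0,0,10],0],[[0,0,20],0],[[0,0,25],0],[[0,0,0],0],[[0,0,0],0],[[0,0,0],0]])

```text
time: 32.37
tool_pos: [0.554, 0.0015, 0.0671]
tcp_rot: [-0.927, -3.0, 0.001]
wrist_force: [0.0, -0.9, 0.4]
width: 0.244
```

```bash
python3 - <<'E'
from h import *
to(.5578,.0002,.037)
im=bot.read_camera('scene')[:,:,::-1];crop('scene',290,190,440,320,5,'pics/s21.png',im)
E
```

```text
pos [554.    1.5  67.1] jaw axis deg 55.7 F [ 0.  -0.9  0.4] w 0.244 t 32.37 q6 -1.01
shift tool [-3.9  1.1 30.1] zax [-0.002 -0.    -1.   ]
```

View pics/s21.png

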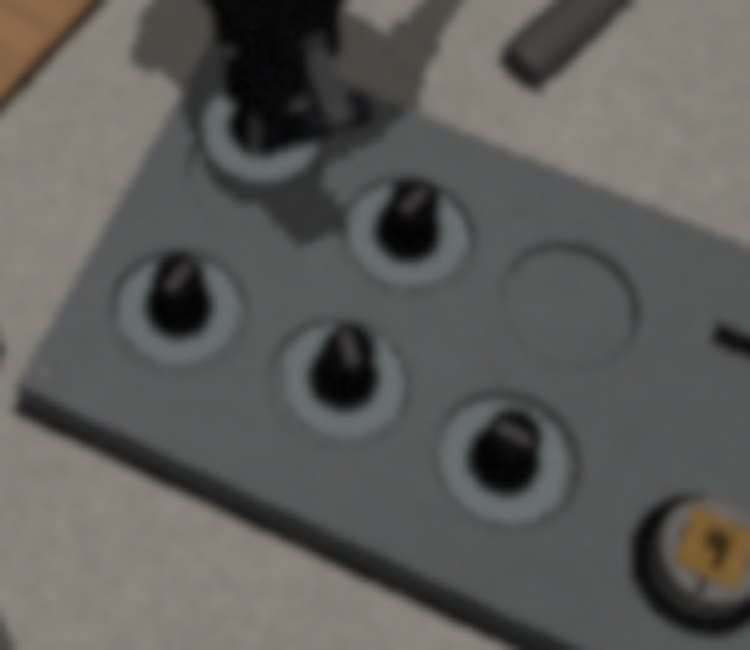

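Emit:
drive_tool(steps=[[[-3,0.8,0],0],[[0,0,12],0],[[0,0,10],0],[[0,0,6],0],[[0,0,2],0],[[0,0,0],0],[[0,0,0],0]])

```text
time: 33.0
tool_pos: [0.5567, 0.0008, 0.0371]
tcp_rot: [-0.926, -3.0, 0.001]
wrist_force: [-2.7, -0.0, 3.9]
width: 0.238
```

```bash
python3 - <<'E'
from h import *
to(.5578,.0002,.037)
im=bot.read_camera('scene')[:,:,::-1];crop('scene',290,190,440,320,5,'pics/s22.png',im)
E
```

```text
pos [556.7   0.8  37.1] jaw axis deg 55.7 F [-2.7 -0.   3.9] w 0.238 t 33.0 q6 -1.01
shift tool [-1.2  0.1  0.1] zax [-0.002 -0.    -1.   ]
```

View pics/s22.png

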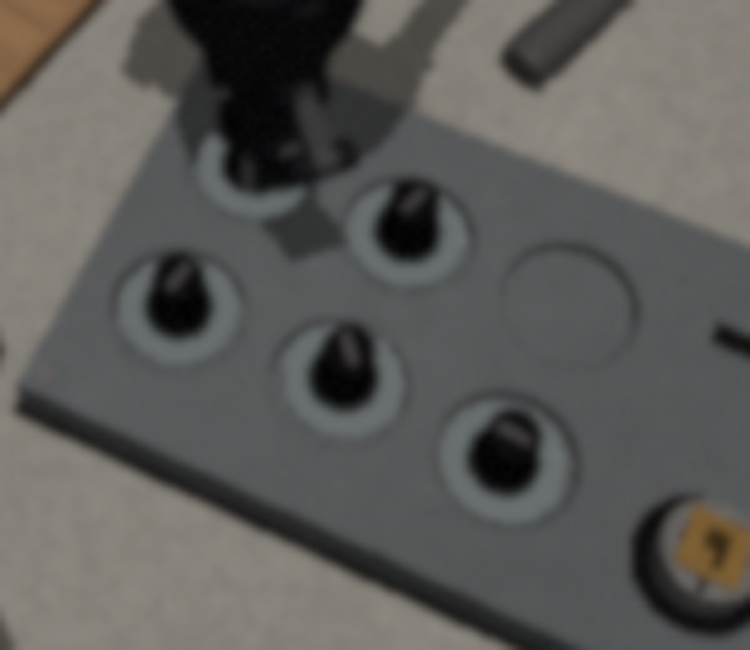

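Emit:
drive_tool(steps=[[[0,0,0],0],[[0,0,0],0],[[0,0,0],0],[[0,0,0],0],[[0,0,-20],0],[[0,0,-35],0],[[0,0,-30],0],[[-5,-20,0],0]], jaw=0.4)

```text
time: 33.72
tool_pos: [0.5565, -0.0169, 0.1297]
tcp_rot: [0.92, 2.991, 0.007]
wrist_force: [1.8, -0.1, 0.8]
width: 0.396
```

Emit:
drive_tool(steps=[[[-5,-40,0],0],[[-5,-40,0],0],[[-5,-40,0],0],[[-5,-40,0],0],[[-5,-40,0],0],[[-5,-40,0],0],[[-5,-40,0],0],[[-5,-40,0],0]])

```text
time: 34.38
tool_pos: [0.4019, -0.3069, 0.1227]
tcp_rot: [0.927, 3.001, -0.0]
wrist_force: [-0.1, -0.3, -0.4]
width: 0.402
```

Emit:
drive_tool(steps=[[[-5,-40,0],0],[[-5,-40,0],0],[[-5,-40,0],0],[[-5,-40,0],0],[[-5,-35,0],0],[[0,0,0],0]])

```text
time: 34.88
tool_pos: [0.3112, -0.4864, 0.1231]
tcp_rot: [0.933, 2.998, -0.007]
wrist_force: [0.5, 0.2, -0.2]
width: 0.402
```

```bash
python3 - <<'E'
from h import *
to(.436,-.162,.12)
im=bot.read_camera('scene')[:,:,::-1];cv2.imwrite('pics/s23.png',im)
a=[bot.read_camera('scene')[:,:,::-1].astype(float) for _ in range(3)]+[im.astype(float)]
b=[bot.read_camera('top')[:,:,::-1].astype(float) for _ in range(4)]
a=np.mean(a,0).astype('uint8');b=np.mean(b,0).astype('uint8')
cv2.imwrite('pics/aS.png',a);cv2.imwrite('pics/aT.png',b)
crop('top',365,235,400,275,18,'pics/t23k.png',b)
crop('top',175,150,225,200,14,'pics/t23n.png',b)
crop('scene',290,130,330,175,15,'pics/s23k.png',a)
crop('scene',405,280,460,325,14,'pics/s23n.png',a)
crop('top',140,130,340,250,4,'pics/t23c.png',b)
E
```

```text
pos [ 311.2 -486.4  123.1] jaw axis deg 55.4 F [ 0.5  0.2 -0.2] w 0.402 t 34.88 q6 -2.01
shift tool [ 81.3 338.    1.6] zax [ 0.    -0.005 -1.   ]
```

View pics/s23.png

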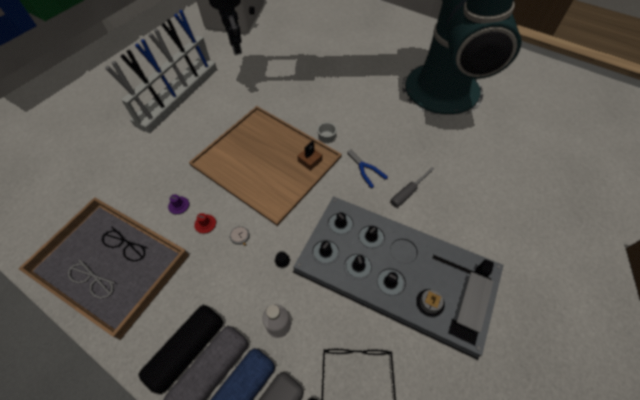

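View pics/t23k.png

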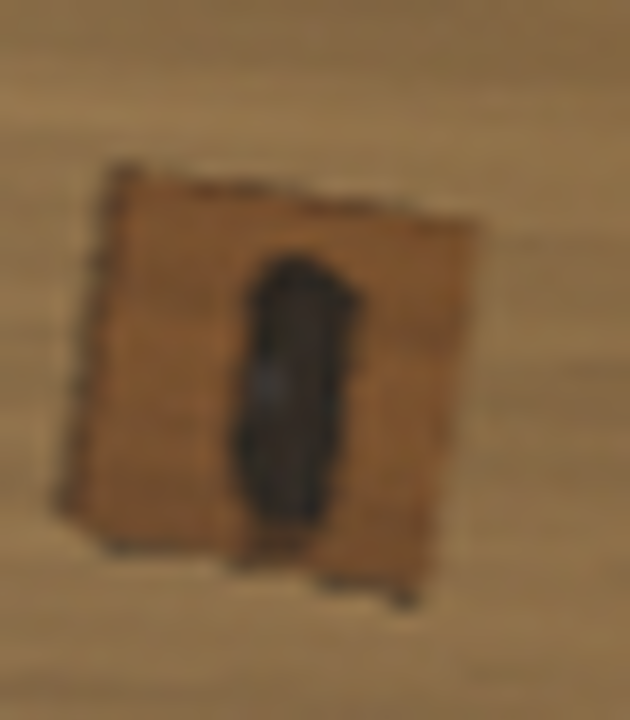

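View pics/t23n.png

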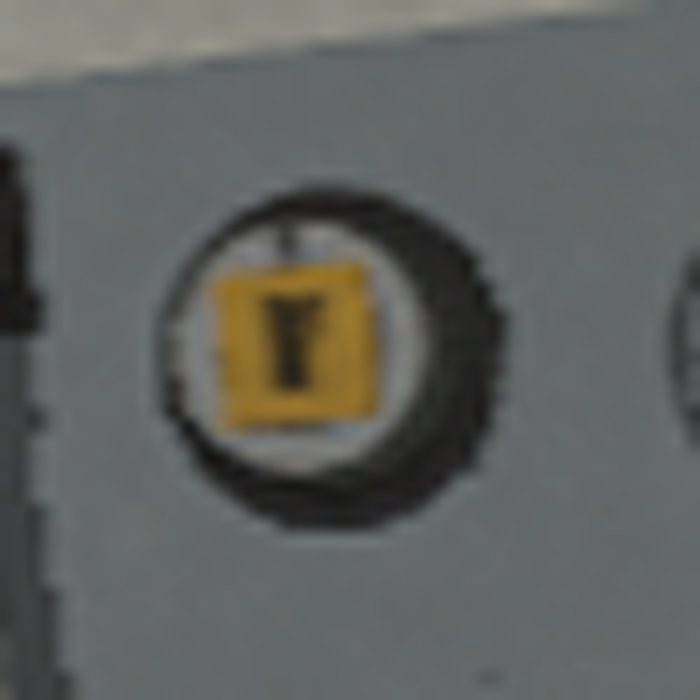

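View pics/s23k.png

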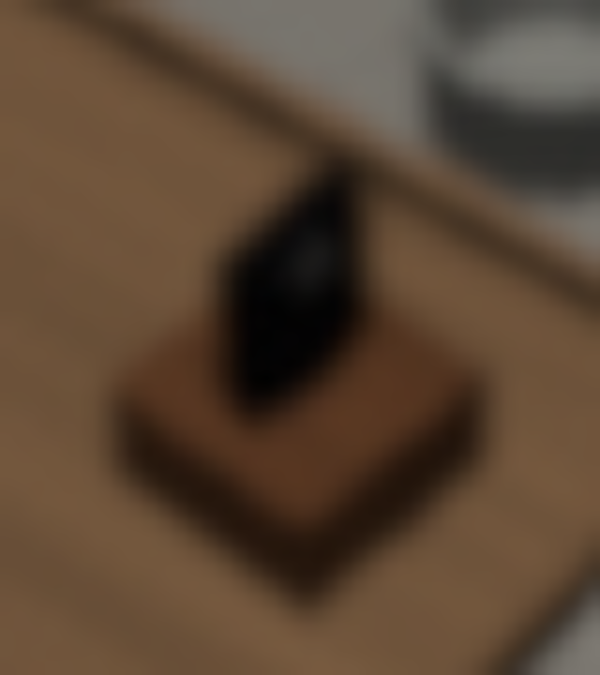

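View pics/s23n.png

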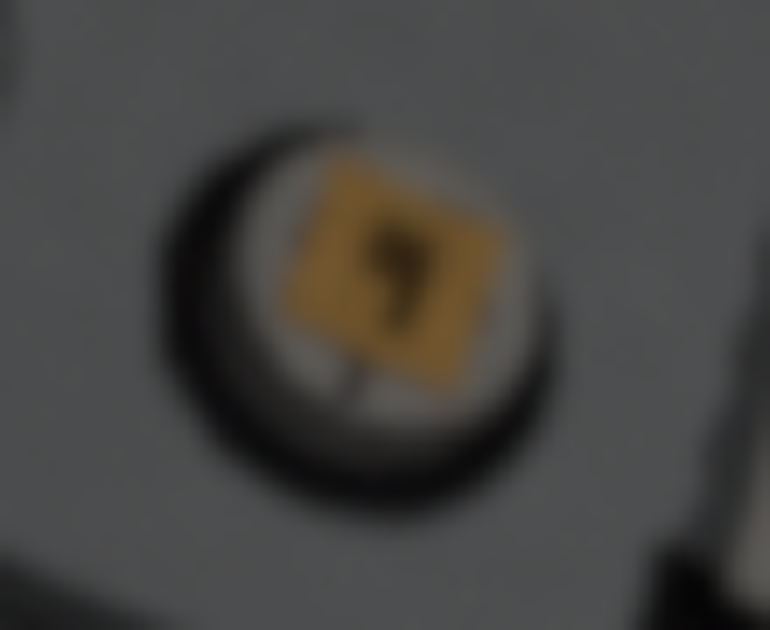

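View pics/t23c.png

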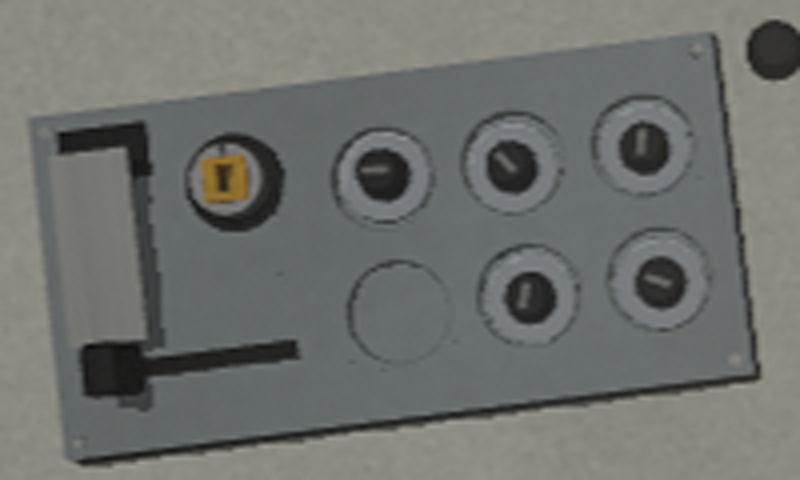

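```bash
cat > fit.py <<'E'
from h import *
from scipy.optimize import minimize
def corners(x,y,z0,z1,yaw,lx,ly):
    c,s=np.cos(yaw),np.sin(yaw)
    return np.array([[x+c*a-s*b,y+s*a+c*b,z] for a in(-lx/2,lx/2) for b in(-ly/2,ly/2) for z in(z0,z1)])
S=8
def render(cam_,pts,box):
    u0,v0,u1,v1=box; P=np.array([w2p(cam_,p) for p in pts]); P=((P+.5-[u0,v0])*S-.5)
    m=np.zeros(((v1-v0)*S,(u1-u0)*S),np.uint8); h=cv2.convexHull(P.astype(np.float32))
    cv2.fillConvexPoly(m,np.round(h*16).astype(np.int32),255,shift=4)
    return cv2.resize(m,(u1-u0,v1-v0),interpolation=cv2.INTER_AREA)/255.
def fit(cam_,im,box,z0,z1,x0,lx=.03,ly=.01,blur=.8,yawfree=True):
    u0,v0,u1,v1=box; g=im[v0:v1,u0:u1].astype(float).max(2)
    hi=np.percentile(g,75); lo=np.percentile(g,2)
    t=np.clip((hi-g)/(hi-lo),0,1)
    def cost(p):
        r=cv2.GaussianBlur(render(cam_,corners(p[0],p[1],z0,z1,p[2] if yawfree else x0[2],lx,ly),box),(0,0),blur)
        return ((r-t)**2).sum()
    s=np.array([x0]+[np.array(x0)+d for d in ([.003,0,0],[0,.003,0],[0,0,.1])])
    r=minimize(cost,x0,method='Nelder-Mead',options=dict(initial_simplex=s,maxiter=300))
    return r.x,r.fun
E
python3 - <<'E'
from fit import *
f=lambda u,v,u0,v0,s:((u+.5)/s-.5+u0,(v+.5)/s-.5+v0)
def ang(a,b): d=b-a; return np.degrees(np.arctan2(d[1],d[0]))
P=[p2w('top',*f(u,v,175,150,14),.052) for u,v in [(213,276),(362,262),(380,415),(222,430)]]
print('plate c',np.mean(P,0),'angs',ang(P[3],P[0]),ang(P[2],P[1]),ang(P[1],P[0])-90,ang(P[2],P[3])-90)
print('slot',p2w('top',*f(292,345,175,150,14),.052),'knob',p2w('top',*f(298,345,175,150,14),.052))
Q=[p2w('scene',*f(u,v,405,280,14),.052) for u,v in [(338,148),(512,240),(458,395),(283,305)]]
print('scene plate',np.mean(Q,0),[ang(Q[i],Q[(i+1)%4]) for i in range(4)])
B=[p2w('top',*f(u,v,365,235,18),.029) for u,v in [(118,172),(478,222),(432,590),(75,540)]]
print('block',np.round(B,4).tolist(),np.mean(B,0),ang(B[2],B[1]),ang(B[1],B[0])-90)
B=[p2w('scene',*f(u,v,290,130,15),.029) for u,v in [(115,400),(300,535),(485,395)]]
print('block scene (mid of opp. corners)',(B[0]+B[2])/2,ang(B[0],B[1]),ang(B[1],B[2]))
T=cv2.imread('pics/aT.png');Sc=cv2.imread('pics/aS.png')
print(fit('top',T,(375,245,388,268),.029,.069,[.436,-.162,-.13]))
print(fit('scene',Sc,(302,138,317,160),.029,.069,[.436,-.162,-.13]))
E
```

```text
plate c [0.60693059 0.23756176 0.052     ] angs 4.687101076844901 7.98467728104161 5.933827248647049 5.999725915934661
slot [0.60703726 0.23791069 0.052     ] knob [0.60704638 0.23698273 0.052     ]
scene plate [0.60878384 0.23728372 0.052     ] [np.float64(93.13509976422982), np.float64(6.467450753597383), np.float64(-85.55850047676746), np.float64(-172.64118841289977)]
block [[0.4602, -0.1436, 0.029], [0.4546, -0.1872, 0.029], [0.4102, -0.1819, 0.029], [0.4157, -0.1388, 0.029]] [ 0.4351971  -0.16287578  0.029     ] -6.822278361988933 -7.237641418691993
block scene (mid of opp. corners) [ 0.44102494 -0.15964991  0.029     ] 81.52715768041733 167.89600494423456
(array([ 0.43440249, -0.16287403, -0.10082598]), np.float64(5.0026499373719915))
(array([ 0.43809982, -0.16146727,  0.1467117 ]), np.float64(14.12390549799409))
```

Emit:
drive_tool(steps=[[[9,37.5,0],0],[[9,37.5,0],0],[[9,37.5,0],0],[[9,37.5,0],0],[[9,37.5,0],0],[[9,37.5,0],0],[[9,37.5,0],0],[[9,37.5,0],0]])

```text
time: 35.95
tool_pos: [0.4238, -0.1895, 0.1228]
tcp_rot: [0.925, 3.001, -0.0]
wrist_force: [0.6, -0.2, 0.1]
width: 0.4
```

Emit:
drive_tool(steps=[[[9,37.5,0],0],[[0,0,0],-6.9],[[0,0,0],-6.9],[[0,0,0],-6.9],[[0,0,0],-6.9],[[0,0,0],0],[[0,0,0],0],[[0,0,0],0]])

```text
time: 36.62
tool_pos: [0.4371, -0.1556, 0.1226]
tcp_rot: [0.188, 3.136, -0.0]
wrist_force: [-0.0, -0.5, -0.5]
width: 0.401
```

```bash
python3 - <<'E'
from h import *
to(.4355,-.163,.085)
im=bot.read_camera('scene')[:,:,::-1];crop('scene',260,60,380,180,5,'pics/s24.png',im)
E
```

```text
pos [ 437.1 -155.6  122.6] jaw axis deg 83.2 F [-0.  -0.5 -0.5] w 0.401 t 36.62 q6 -1.85
shift tool [ 0.7 -7.5 37.6] zax [ 0. -0. -1.]
```

View pics/s24.png

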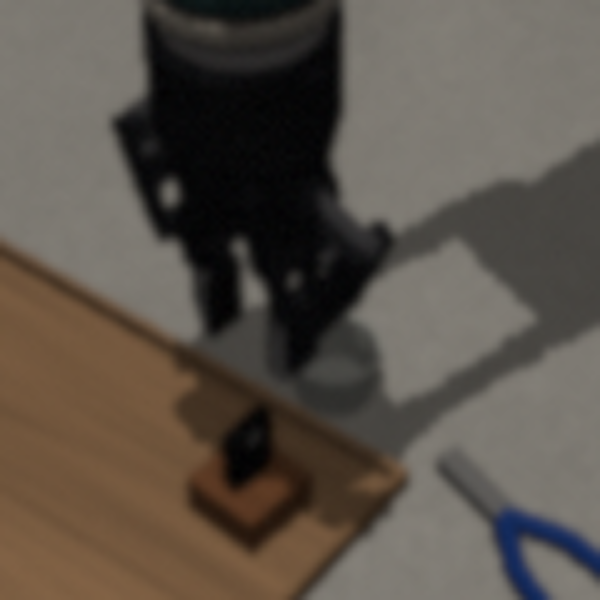

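Emit:
drive_tool(steps=[[[0.5,-7.5,0],0],[[0,0,20],0],[[0,0,25],0],[[0,0,20],0],[[0,0,12],0],[[0,0,6],0],[[0,0,0],0],[[0,0,0],0]])

```text
time: 37.33
tool_pos: [0.4358, -0.1639, 0.0397]
tcp_rot: [-0.185, -3.136, 0.0]
wrist_force: [1.4, 0.1, 1.0]
width: 0.395
```

```bash
python3 - <<'E'
from h import *
to(.4355,-.163,.038)
im=bot.read_camera('scene')[:,:,::-1];crop('scene',260,60,380,180,5,'pics/s25.png',im)
E
```

```text
pos [ 435.8 -163.9   39.7] jaw axis deg 83.2 F [1.4 0.1 1. ] w 0.395 t 37.33 q6 -1.87
shift tool [0.4 0.8 1.7] zax [-0. -0. -1.]
```

View pics/s25.png

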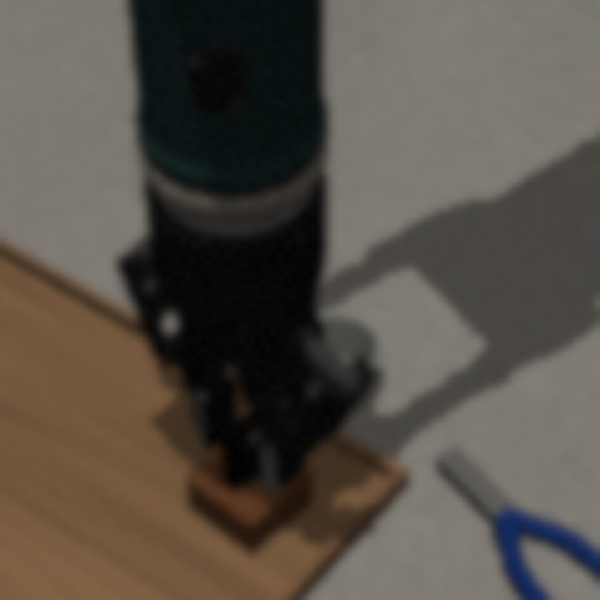

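Emit:
drive_tool(steps=[[[0,0,0],0],[[0,0,0],0],[[0,0,0],0],[[0,0,0],0],[[0,0,0],0],[[0,0,0],0],[[0,0,0],0]], jaw=0, force=60)

```text
time: 37.97
tool_pos: [0.4368, -0.164, 0.0407]
tcp_rot: [0.184, 3.134, -0.002]
wrist_force: [-1.0, 0.2, 5.7]
width: 0.104
```

```bash
python3 - <<'E'
from h import *
to(.4355,-.163,.038); print(bot.read_state()['torque'])
E
```

```text
pos [ 436.8 -164.    40.7] jaw axis deg 83.3 F [-1.   0.2  5.7] w 0.104 t 37.97 q6 -1.87
shift tool [1.4 0.8 2.7] zax [ 0.002 -0.001 -1.   ]
[-0.07094446  0.0944563   0.01654323]
```

Emit:
drive_tool(steps=[[[0,0,-8],0],[[0,0,-14],0],[[0,0,-25],0],[[0,0,-30],0],[[0,0,-13],0],[[0,0,0],0],[[0,0,0],0]])

```text
time: 38.55
tool_pos: [0.4361, -0.1635, 0.1303]
tcp_rot: [0.184, 3.134, -0.001]
wrist_force: [-0.2, -0.4, -0.7]
width: 0.108
```

```bash
python3 - <<'E'
from h import *
to(.607+.0018,.2374-.001,.13)
im=bot.read_camera('scene')[:,:,::-1];crop('scene',260,40,380,160,5,'pics/s26.png',im)
im=bot.read_camera('top')[:,:,::-1];cv2.imwrite('pics/t26.png',im)
E
```

```text
pos [ 436.1 -163.5  130.3] jaw axis deg 83.3 F [-0.2 -0.4 -0.7] w 0.108 t 38.55 q6 -1.87
shift tool [-1.247e+02  4.174e+02  3.000e-01] zax [ 0.002 -0.001 -1.   ]
```

View pics/s26.png

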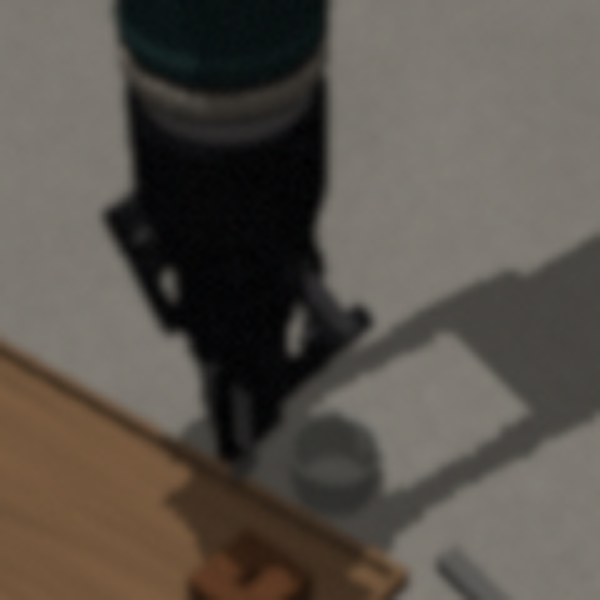

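Emit:
drive_tool(steps=[[[-11.3,38,0],0],[[-11.3,38,0],0],[[-11.3,38,0],0],[[-11.3,38,0],0],[[-11.3,38,0],0],[[-11.3,38,0],0],[[-11.3,38,0],0],[[-11.3,38,0],0]])

```text
time: 39.32
tool_pos: [0.5598, 0.1296, 0.1269]
tcp_rot: [-0.183, -3.132, 0.002]
wrist_force: [-0.2, -0.1, -0.5]
width: 0.112
```

Emit:
drive_tool(steps=[[[-11.3,38,0],0],[[-11.3,38,0],0],[[-11.3,38,0],0],[[0,0,10],-6.5],[[0,0,10],-6.5],[[0,0,0],0],[[0,0,0],0],[[0,0,0],0]])

```text
time: 39.98
tool_pos: [0.6072, 0.2366, 0.1082]
tcp_rot: [0.167, -3.135, 0.001]
wrist_force: [-0.9, -1.0, -0.5]
width: 0.106
```

```bash
python3 - <<'E'
from h import *
to(.6082,.2366,.085)
im=bot.read_camera('scene')[:,:,::-1];cv2.imwrite('pics/s27f.png',im);crop('scene',390,240,480,320,8,'pics/s27.png',im)
im=bot.read_camera('top')[:,:,::-1];cv2.imwrite('pics/t27.png',im)
E
```

```text
pos [607.2 236.6 108.2] jaw axis deg 96.1 F [-0.9 -1.  -0.5] w 0.106 t 39.98 q6 -1.34
shift tool [-1.1 -0.1 23.2] zax [-0.002 -0.001 -1.   ]
```

View pics/s27.png

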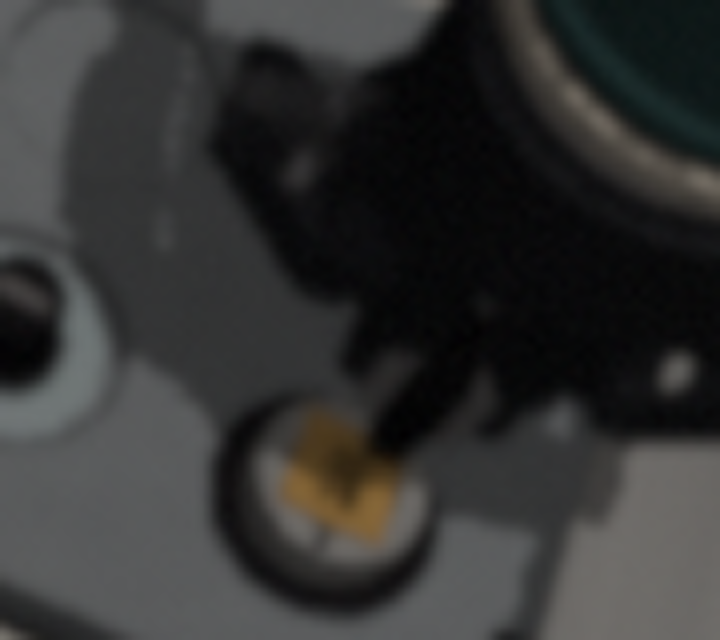

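View pics/t27.png

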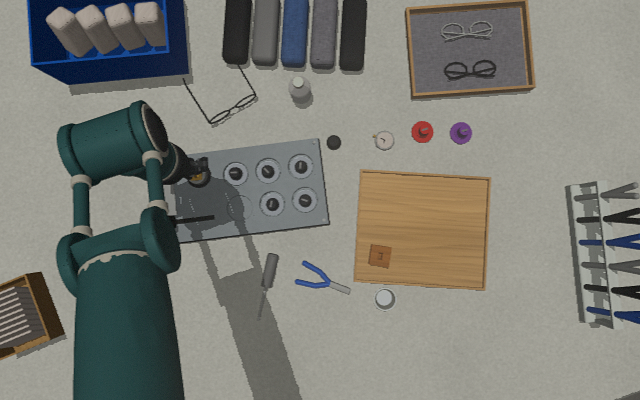

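```bash
python3 - <<'E'
from h import *
from fit import corners
im=cv2.imread('pics/s27f.png')
I=cv2.resize(im[240:320,390:480],None,fx=8,fy=8,interpolation=cv2.INTER_CUBIC)
I=np.clip(I.astype(float)*2.2,0,255).astype('uint8')
def pt(X): return tuple(int(round(t)) for t in ((w2p('scene',X)+.5-[390,240])*8-.5))
yaw=np.radians(6.1)
x,y=.607-.0011,.2374-.0001
C=corners(x,y,.0785,.0965,yaw,.012,.006)
for c in C: cv2.circle(I,pt(c),3,(0,0,255),-1)
C=corners(x,y,.0965,.1365,yaw,.03,.01)
for c in C: cv2.circle(I,pt(c),3,(255,255,0),-1)
C=corners(.607,.2374,.052,.052,np.radians(6),.014,.008)
for c in C: cv2.circle(I,pt(c),2,(0,255,0),-1)
cv2.imwrite('pics/s27o.png',I)
E
```

```text
(no output)
```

View pics/s27o.png

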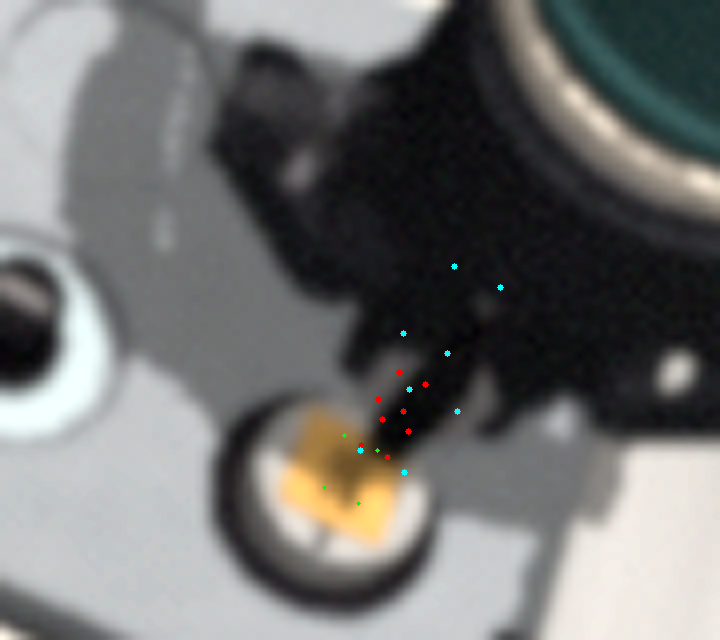

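```bash
cat > ov.py <<'E'
from h import *
from fit import corners
def avg(n,k=6): return np.mean([bot.read_camera(n)[:,:,::-1].astype(float) for _ in range(k)],0)
def show(n,a,box,s,name,gam=.5):
    u0,v0,u1,v1=box
    I=cv2.resize(a[v0:v1,u0:u1].astype(np.float32),None,fx=s,fy=s,interpolation=cv2.INTER_CUBIC)
    I=(255*(np.clip(I/140,0,1))**gam).astype('uint8'); cv2.imwrite(name,I); return I
E
python3 - <<'E'
from ov import *
a=avg('scene');np.save('aS28.npy',a)
show('scene',a,(420,265,465,310),16,'pics/s28.png')
b=avg('top');np.save('aT28.npy',b)
show('top',b,(175,145,225,195),14,'pics/t28.png',.8)
E
```

```text
(no output)
```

View pics/s28.png

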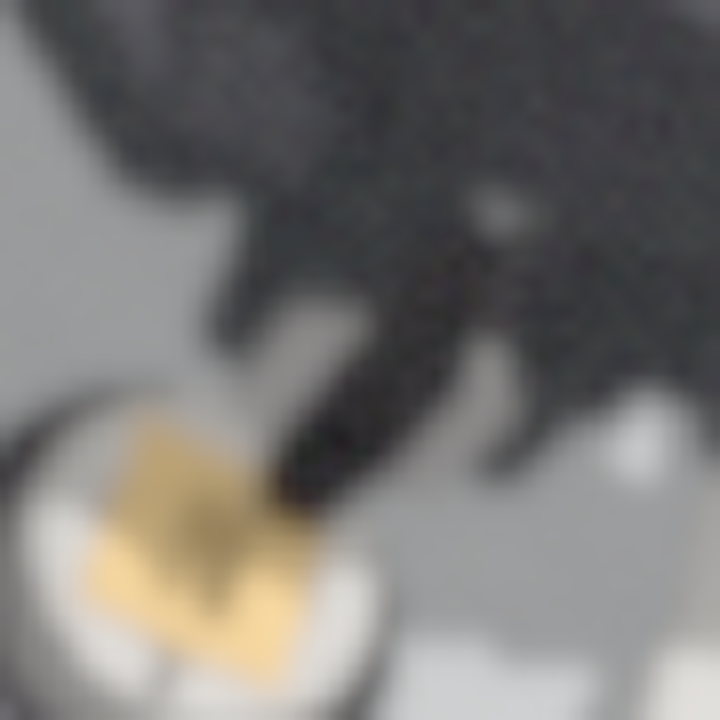

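View pics/t28.png

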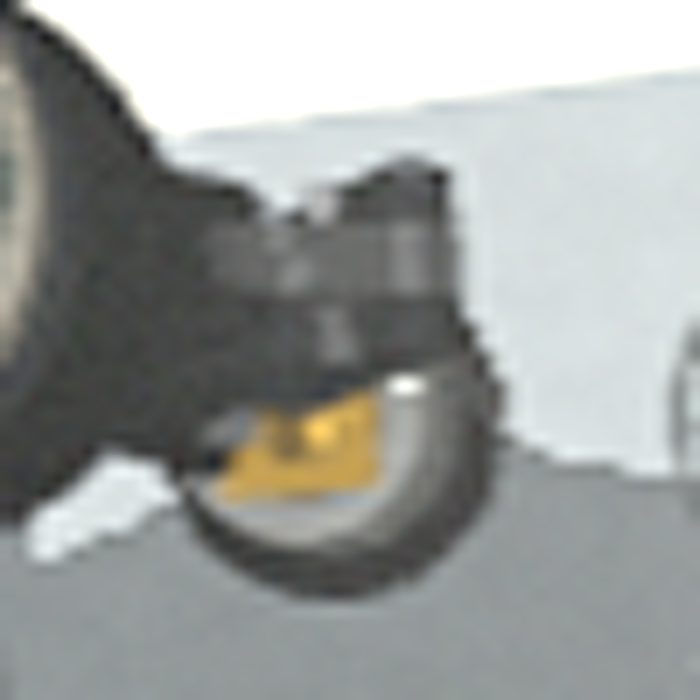

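```bash
python3 - <<'E'
from ov import *
from h import *
a=np.load('aS28.npy')
s=16;box=(420,265,465,310)
I=show('scene',a,box,s,'pics/x.png')
pt=lambda X: tuple(int(round(t)) for t in ((w2p('scene',X)+.5-[420,265])*s-.5))
def box3(C,col):
    for i in range(8):
        for j in range(i+1,8):
            if bin(i^j).count('1')==1: cv2.line(I,pt(C[i]),pt(C[j]),col,1)
yaw=np.radians(6.1);x,y=.6059,.2373
box3(corners(x,y,.0785,.0965,yaw,.012,.006),(0,0,255))
box3(corners(x,y,.0965,.1365,yaw,.03,.01),(255,255,0))
box3(corners(.607,.2374,.052,.0521,np.radians(6),.014,.008),(0,160,0))
cv2.circle(I,pt((.6072,.2366,.1082)),5,(255,0,255),-1)
cv2.imwrite('pics/s28o.png',I)
E
```

```text
(no output)
```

View pics/s28o.png

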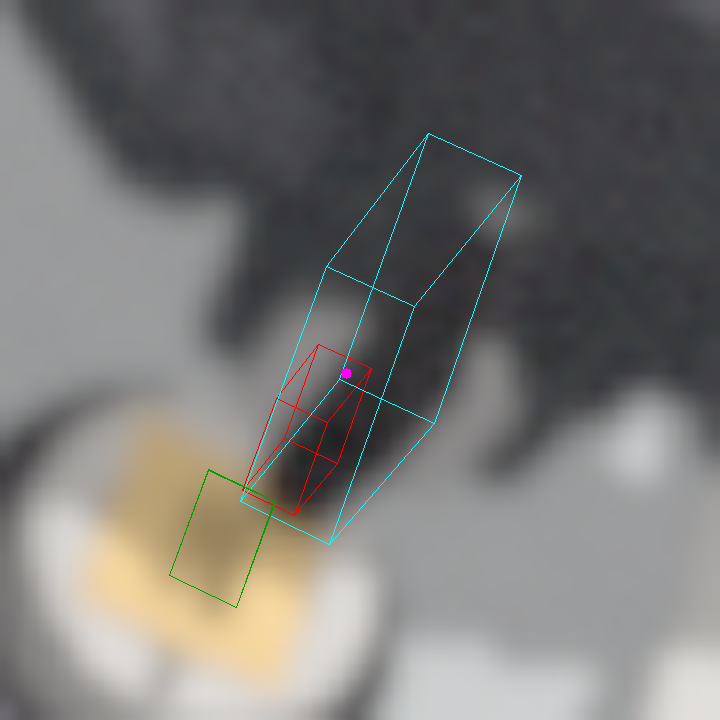

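```bash
python3 - <<'E'
from ov import *
a=cv2.imread('pics/aS.png').astype(float)
s=16;box=(290,130,335,175)
I=show('scene',a,box,s,'pics/x.png')
pt=lambda X: tuple(int(round(t)) for t in ((w2p('scene',X)+.5-[290,130])*s-.5))
def box3(C,col):
    for i in range(8):
        for j in range(i+1,8):
            if bin(i^j).count('1')==1: cv2.line(I,pt(C[i]),pt(C[j]),col,1)
yaw=np.radians(-7)
box3(corners(.435,-.1629,.029,.069,yaw,.03,.01),(255,255,0))
box3(corners(.435,-.1629,.028,.029,yaw,.044,.044),(0,255,0))
cv2.imwrite('pics/s29o.png',I)
a=cv2.imread('pics/aT.png').astype(float)
s=16;u0,v0=360,230;box=(u0,v0,u0+45,v0+45)
I=show('top',a,box,s,'pics/x.png',.6)
pt=lambda X: tuple(int(round(t)) for t in ((w2p('top',X)+.5-[u0,v0])*s-.5))
box3(corners(.435,-.1629,.029,.069,yaw,.03,.01),(255,255,0))
box3(corners(.435,-.1629,.028,.029,yaw,.044,.044),(0,255,0))
cv2.imwrite('pics/t29o.png',I)
E
```

```text
(no output)
```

View pics/s29o.png

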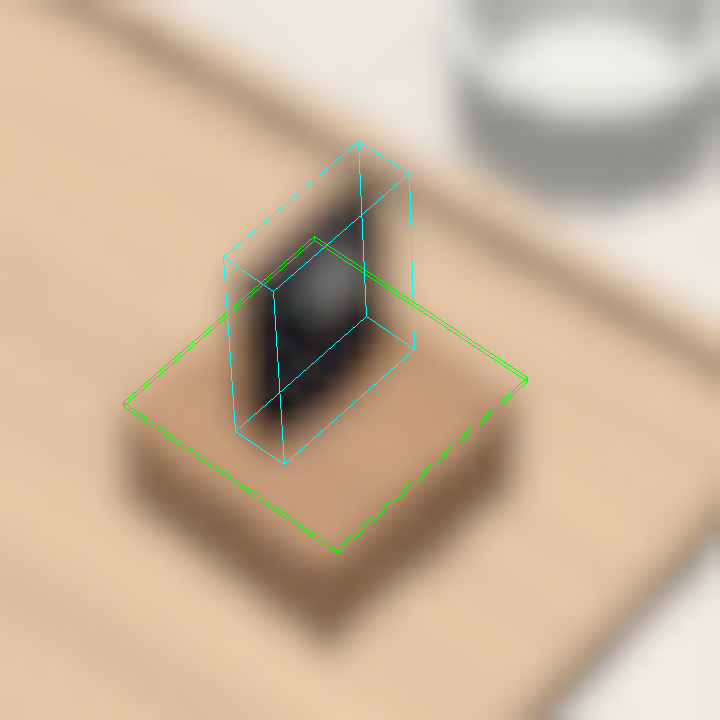

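View pics/t29o.png

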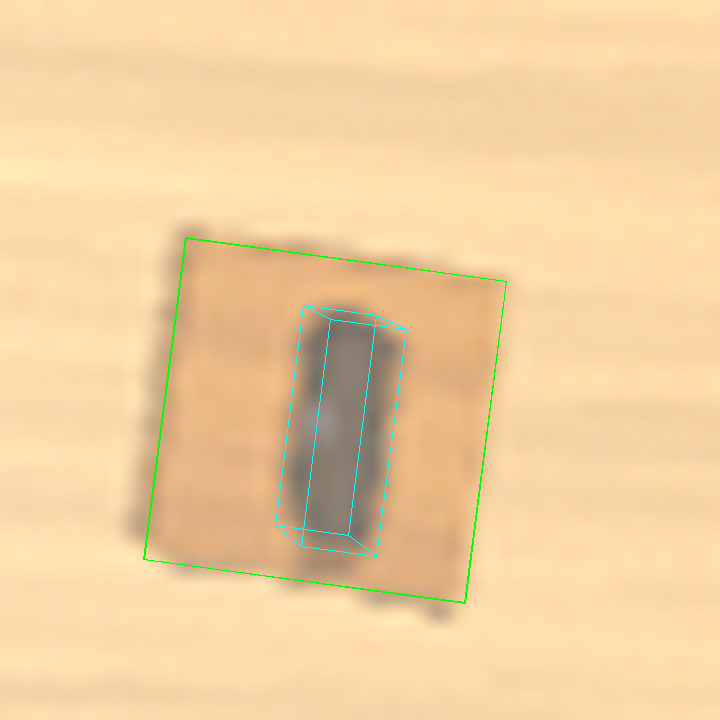

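Emit:
drive_tool(steps=[[[-1.4,0,0],0],[[0,0,10],0],[[0,0,8],0],[[0,0,4],0],[[0,0,0],0],[[0,0,0],0],[[0,0,0],0]])

```text
time: 41.27
tool_pos: [0.6095, 0.2373, 0.0873]
tcp_rot: [0.172, -3.137, 0.0]
wrist_force: [0.5, -0.9, -0.2]
width: 0.102
```

```bash
python3 - <<'E'
from ov import *
to(.6086,.2367,.083)
a=avg('scene',4)
to(.6086,.2367,.083)
show('scene',a,(415,270,460,315),16,'pics/s30.png')
E
```

```text
pos [609.5 237.3  87.3] jaw axis deg 96.3 F [ 0.5 -0.9 -0.2] w 0.102 t 41.27 q6 -1.35
shift tool [ 0.9 -0.5  4.3] zax [-0. -0. -1.]
pos [609.8 237.4  88. ] jaw axis deg 96.3 F [ 0.3  0.4 -1.4] w 0.105 t 41.47 q6 -1.35
shift tool [ 1.3 -0.6  5. ] zax [ 0.001  0.    -1.   ]
```

View pics/s30.png

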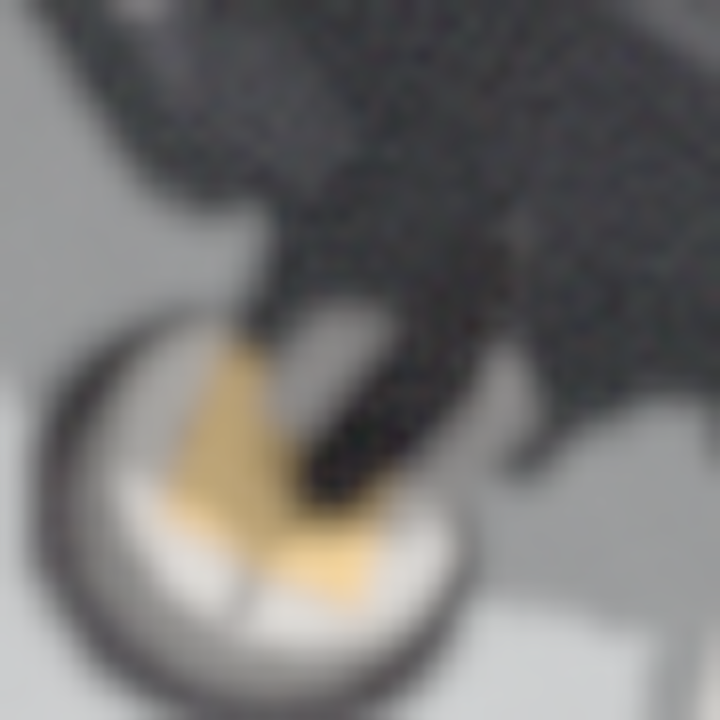

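Emit:
drive_tool(steps=[[[1.1,-0.7,0],0],[[0,0,0],0],[[0,0,0],0],[[0,0,0],0]])

```text
time: 41.8
tool_pos: [0.6085, 0.2365, 0.0876]
tcp_rot: [-0.172, 3.137, 0.0]
wrist_force: [-0.2, -0.2, 0.1]
width: 0.112
```

```bash
cat >> ov.py <<'E'
def rd(k=5):
    P=[];F=[];T=[]
    for _ in range(k):
        bot.read_camera('scene'); s=bot.read_state(); P.append(s['tool_pos']);F.append(s['wrist_force']);T.append(s['torque'])
        M=R.from_rotvec(s['tcp_rot']).as_matrix()
    print('P',np.round(np.mean(P,0)*1000,2),'sd',np.round(np.std(P,0)*1000,2),'F',np.round(np.mean(F,0),1),'T',np.round(np.mean(T,0),3),'jaw',round(np.degrees(np.arctan2(M[1,1],M[0,1])),1),'w',round(s['width'],3),'t',s['time'])
E
python3 -c "
from ov import *
rd()"
```

```text
P [608.45 236.5   87.51] sd [0.02 0.01 0.04] F [ 0.2  0.1 -0.5] T [ 0.028  0.01  -0.016] jaw 96.3 w 0.108 t 42.05
```

Emit:
drive_tool(steps=[[[0,0,3],0],[[0,0,3],0],[[0,0,2],0],[[0,0,1],0],[[0,0,0],0],[[0,0,0],0]])

```text
time: 42.55
tool_pos: [0.6083, 0.2365, 0.0783]
tcp_rot: [0.172, -3.137, 0.0]
wrist_force: [-0.4, 0.3, -0.6]
width: 0.109
```

```bash
python3 -c "
from ov import *
rd(2)"
```

```text
P [608.48 236.51  78.48] sd [0.05 0.02 0.07] F [-0.4  0.1 -0.6] T [ 0.021 -0.003 -0.005] jaw 96.3 w 0.101 t 42.65
```

Emit:
drive_tool(steps=[[[0,0,2],0],[[0,0,2],0],[[0,0,2],0],[[0,0,0],0]])

```text
time: 42.98
tool_pos: [0.608, 0.2364, 0.0718]
tcp_rot: [0.172, -3.136, 0.0]
wrist_force: [0.3, 0.8, -1.5]
width: 0.107
```

Emit:
drive_tool(steps=[[[0,0,2],0],[[0,0,2],0],[[0,0,2],0],[[0,0,0],0]])

```text
time: 43.32
tool_pos: [0.608, 0.2363, 0.0658]
tcp_rot: [0.172, -3.136, 0.0]
wrist_force: [-1.1, 0.2, 0.0]
width: 0.104
```

Inside the slot without force (tip well below the knob's top). Seat it fully.

Emit:
drive_tool(steps=[[[0,0,1.5],0],[[0,0,1.5],0],[[0,0,1],0],[[0,0,0],0]])

```text
time: 43.65
tool_pos: [0.6087, 0.2366, 0.0637]
tcp_rot: [-0.172, 3.137, 0.0]
wrist_force: [-2.2, -1.1, 5.4]
width: 0.106
```

Emit:
drive_tool(steps=[[[0,0,1],0],[[0,0,1],0],[[0,0,0],0]])

```text
time: 43.9
tool_pos: [0.6088, 0.2366, 0.0636]
tcp_rot: [-0.172, 3.136, 0.0]
wrist_force: [-6.3, -2.5, 15.1]
width: 0.109
```

```bash
python3 -c "
from ov import *
rd(2)
a=avg('scene',3)
show('scene',a,(390,230,490,330),7,'pics/s31.png')"
```

```text
P [608.8  236.64  63.63] sd [0.01 0.01 0.  ] F [-6.5 -1.9 14.8] T [-4.050e-01  1.125e+00  1.000e-03] jaw 96.3 w 0.107 t 44.0
```

View pics/s31.png

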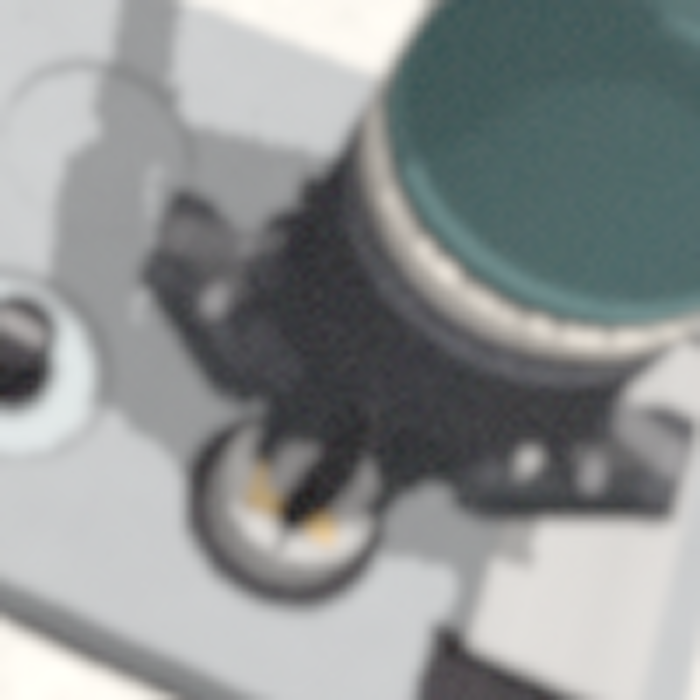

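Emit:
drive_tool(steps=[[[0,0,-1.5],0],[[0,0,0],6],[[0,0,0],6],[[0,0,0],6],[[0,0,0],6],[[0,0,0],0]])

```text
time: 44.65
tool_pos: [0.609, 0.2365, 0.0637]
tcp_rot: [0.49, 3.102, 0.0]
wrist_force: [-1.4, -2.1, 8.5]
width: 0.105
```

```bash
python3 -c "
from ov import *
rd(2)"
```

```text
P [609.03 236.51  63.72] sd [0.   0.02 0.01] F [-2.9 -1.1  7.2] T [-0.331  0.472 -0.021] jaw 72.3 w 0.112 t 44.75
```

Emit:
drive_tool(steps=[[[0,0,0],6],[[0,0,0],6],[[0,0,0],6],[[0,0,0],6],[[0,0,0],6],[[0,0,0],0],[[0,0,0],0]])

```text
time: 45.33
tool_pos: [0.609, 0.2364, 0.0637]
tcp_rot: [1.271, 2.872, 0.001]
wrist_force: [-2.4, -0.6, 7.7]
width: 0.106
```

```bash
python3 -c "
from ov import *
rd(2)"
```

```text
P [609.   236.42  63.71] sd [0.03 0.   0.02] F [-2.4 -2.   7.8] T [-0.303  0.461 -0.005] jaw 42.3 w 0.106 t 45.4333
```

Emit:
drive_tool(steps=[[[0,0,0],4],[[0,0,0],4],[[0,0,0],0],[[0,0,0],0]])

```text
time: 45.77
tool_pos: [0.609, 0.2364, 0.0637]
tcp_rot: [1.468, 2.776, 0.001]
wrist_force: [-3.3, -1.7, 7.7]
width: 0.106
```

```bash
python3 -c "
from ov import *
rd(2)"
```

```text
P [609.03 236.41  63.73] sd [0.01 0.   0.  ] F [-3.1 -1.3  8.6] T [-0.36   0.478 -0.013] jaw 34.3 w 0.106 t 45.8667
```

Emit:
drive_tool(steps=[[[0,0,0],3],[[0,0,0],3],[[0,0,0],0],[[0,0,0],0]])

```text
time: 46.2
tool_pos: [0.609, 0.2364, 0.0637]
tcp_rot: [1.611, 2.696, 0.001]
wrist_force: [-1.6, -3.5, 7.3]
width: 0.105
```

```bash
python3 -c "
from ov import *
rd(2)"
```

```text
P [608.99 236.38  63.71] sd [0.   0.   0.01] F [-2.4 -1.7  7.8] T [-0.357  0.49  -0.054] jaw 28.3 w 0.107 t 46.3
```

Emit:
drive_tool(steps=[[[0,0,0],2],[[0,0,0],2],[[0,0,0],0],[[0,0,0],0]])

```text
time: 46.63
tool_pos: [0.609, 0.2364, 0.0637]
tcp_rot: [1.704, 2.638, 0.001]
wrist_force: [-2.7, -1.1, 8.3]
width: 0.104
```

```bash
python3 -c "
from ov import *
rd(2)"
```

```text
P [608.97 236.39  63.71] sd [0.   0.02 0.01] F [-3.  -1.4  7.5] T [-0.361  0.529 -0.015] jaw 24.3 w 0.101 t 46.7333
```

Emit:
drive_tool(steps=[[[0,0,0],3],[[0,0,0],3],[[0,0,0],0],[[0,0,0],0]])

```text
time: 47.07
tool_pos: [0.6088, 0.2366, 0.0637]
tcp_rot: [1.839, 2.546, 0.001]
wrist_force: [-1.8, -1.0, 7.8]
width: 0.109
```

```bash
python3 -c "
from ov import *
rd(2)
a=avg('scene',3)
show('scene',a,(390,250,470,330),9,'pics/s32.png')
a=avg('top',3)
show('top',a,(160,130,240,210),9,'pics/t32.png',.8)"
```

```text
P [608.84 236.57  63.72] sd [0.01 0.01 0.02] F [-2.7 -1.9  7.7] T [-0.212  0.613  0.208] jaw 18.3 w 0.104 t 47.1667
```

View pics/s32.png

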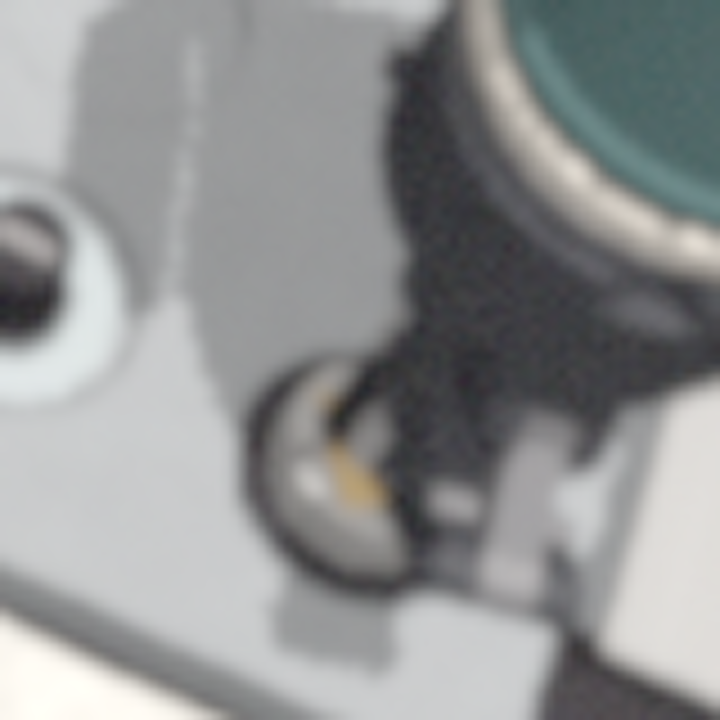

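View pics/t32.png

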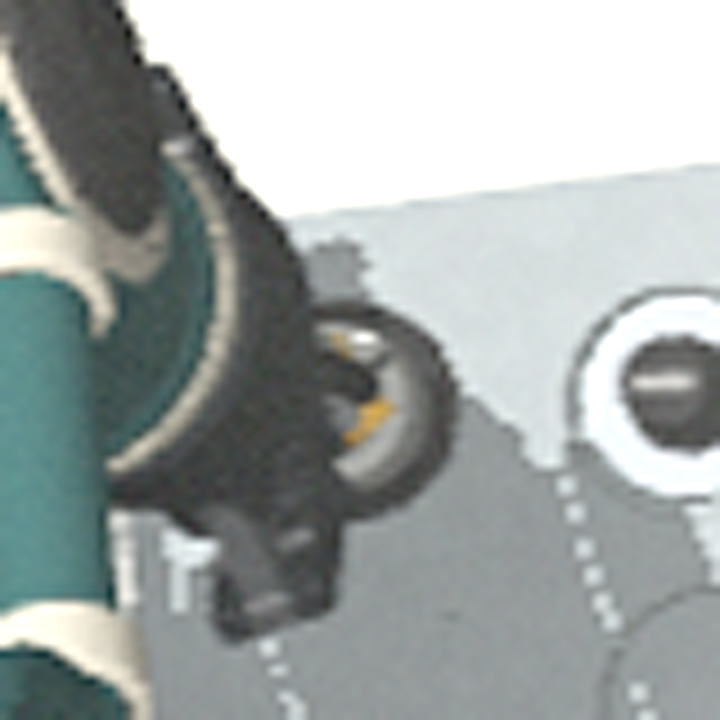

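Emit:
drive_tool(steps=[[[0,0,0],2],[[0,0,0],2],[[0,0,0],0],[[0,0,0],0]])

```text
time: 47.8
tool_pos: [0.6087, 0.2368, 0.0637]
tcp_rot: [1.927, 2.481, 0.001]
wrist_force: [-4.1, -0.8, 8.0]
width: 0.109
```

```bash
python3 -c "
from ov import *
rd(2)"
```

```text
P [608.7  236.77  63.69] sd [0.   0.01 0.01] F [-2.5 -0.9  7.8] T [-0.136  0.623  0.344] jaw 14.3 w 0.105 t 47.9
```

Emit:
drive_tool(steps=[[[0,0,0],0],[[0,0,0],0],[[0,0,0],0],[[0,0,0],0]], jaw=0.4)

```text
time: 48.23
tool_pos: [0.6083, 0.2364, 0.0616]
tcp_rot: [-1.928, -2.48, 0.0]
wrist_force: [0.1, -0.0, 0.5]
width: 0.402
```

Emit:
drive_tool(steps=[[[0,0,-10],0],[[0,0,-20],0],[[0,0,-30],0],[[0,0,-30],0],[[0,0,-20],0],[[0,0,0],0]])

```text
time: 48.73
tool_pos: [0.6123, 0.2378, 0.1794]
tcp_rot: [1.924, 2.475, 0.015]
wrist_force: [1.6, 0.4, 1.7]
width: 0.401
```

```bash
python3 -c "
from ov import *
to(.35,.5,.2)
a=avg('scene',1)
cv2.imwrite('pics/s33.png',a)"
```

```text
pos [612.3 237.8 179.4] jaw axis deg 14.3 F [1.6 0.4 1.7] w 0.401 t 48.73 q6 0.08
shift tool [ 318.8 -189.3  -22.4] zax [ 0.011  0.004 -1.   ][ WARN:0@1.602] global loadsave.cpp:1063 imwrite_ Unsupported depth image for selected encoder is fallbacked to CV_8U.
```

View pics/s33.png

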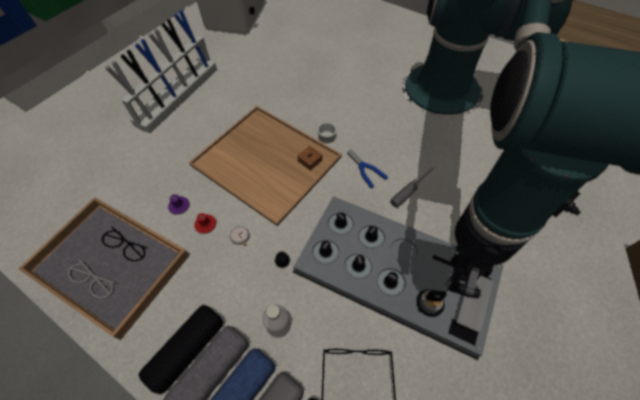

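Clear away to check everything.

Emit:
drive_tool(steps=[[[35,-21,0],0],[[35,-21,0],0],[[35,-21,0],0],[[35,-21,0],0],[[35,-21,0],0],[[35,-21,0],0],[[35,-21,0],0],[[35,-21,0],0]])

```text
time: 49.45
tool_pos: [0.3742, 0.4666, 0.1704]
tcp_rot: [-1.928, -2.48, 0.004]
wrist_force: [0.4, -0.0, 0.3]
width: 0.398
```

Emit:
drive_tool(steps=[[[30,-15,0],0],[[30,-15,0],0],[[30,-15,0],0],[[0,0,0],0],[[0,0,0],0],[[0,0,0],0]])

```text
time: 49.95
tool_pos: [0.3103, 0.5417, 0.1706]
tcp_rot: [1.926, 2.481, -0.004]
wrist_force: [-0.5, 0.3, 0.6]
width: 0.402
```

```bash
python3 -c "
from ov import *
a=avg('scene',3);np.save('f_s.npy',a)
show('scene',a,(400,235,500,335),7,'pics/s34.png')
cv2.imwrite('pics/s34f.png',a.astype('uint8'))
a=avg('top',4);np.save('f_t.npy',a)
show('top',a,(140,130,340,250),4,'pics/t34.png',.8)
show('top',a,(175,145,225,195),14,'pics/t34n.png',.6)"
```

```text
(no output)
```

View pics/s34.png

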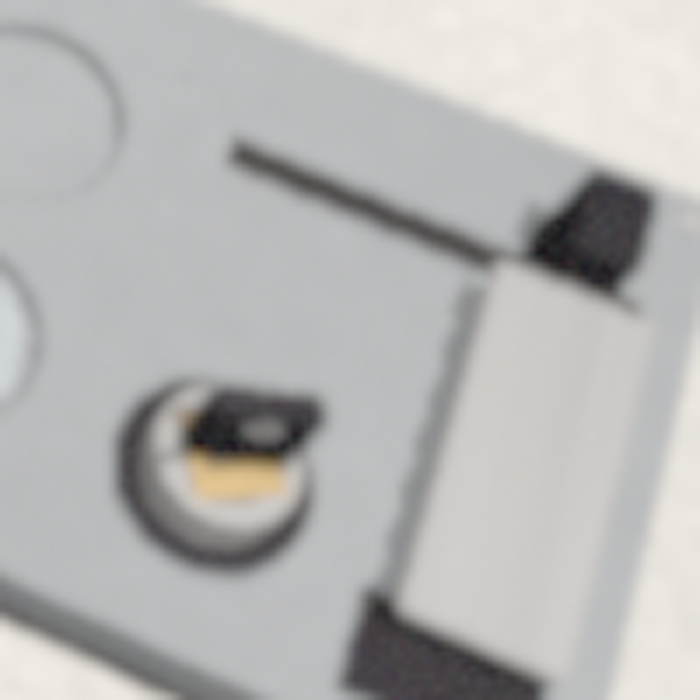

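View pics/s34f.png

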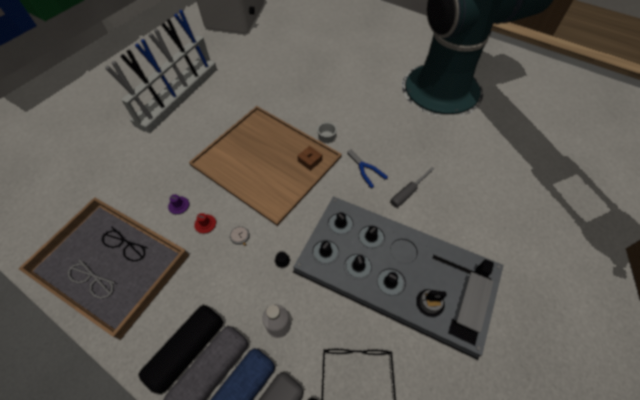

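View pics/t34.png

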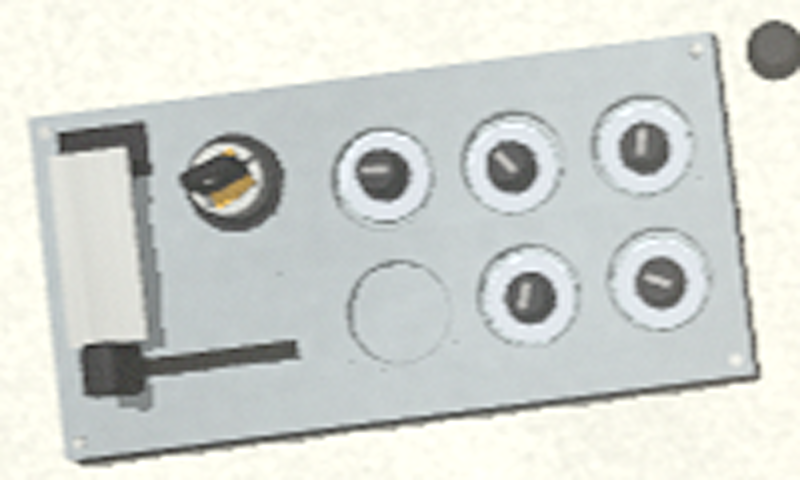

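View pics/t34n.png

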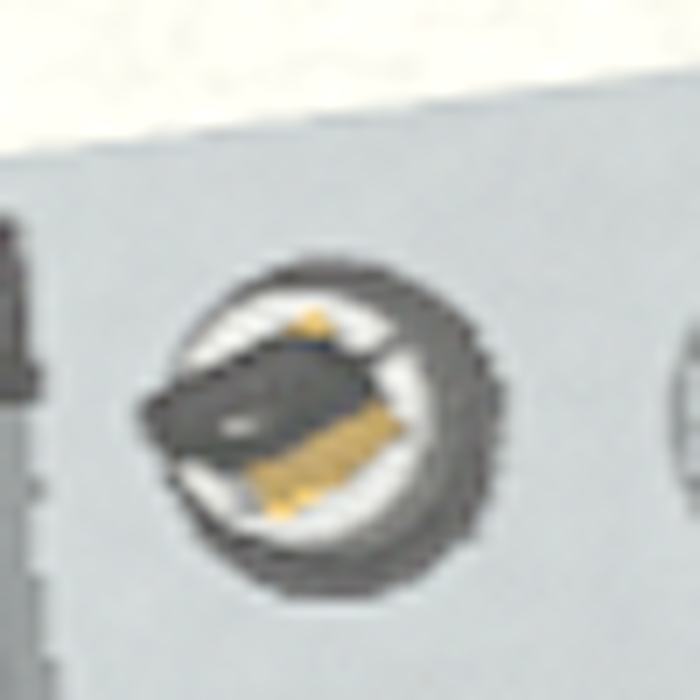

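```bash
python3 - <<'E'
from ov import *
f=lambda u,v,u0,v0,s:((u+.5)/s-.5+u0,(v+.5)/s-.5+v0)
a=cv2.imread('pics/top0.png').astype(float);b=np.load('f_t.npy')
t=a[212:226,192:211].astype(np.float32)  # initial grip patch
r=cv2.matchTemplate(b[195:245,150:215].astype(np.float32),t,cv2.TM_CCOEFF_NORMED);_,m,_,l=cv2.minMaxLoc(r);print(m,l)
i=a[205:232,185:216].max(2);j=b[207:236,155:182].max(2)
def right_left(im,box):
    u0,v0,u1,v1=box;g=im[v0:v1,u0:u1].max(2);return np.round(g).astype(int)
print(right_left(a,(190,216,212,219)));print(right_left(b,(158,220,182,223)))
g0=p2w('top',*f(240,352,140,130,4),.081);g1=p2w('top',*f(113,369,140,130,4),.081);print(np.linalg.norm(g1-g0))
c=p2w('top',*f(298,415,175,145,14),.052);t=p2w('top',*f(393,345,175,145,14),.052);d=t-c;print(np.degrees(np.arctan2(d[1],d[0])),c)
E
```

```text
0.898715615272522 (10, 21)
[[107 110  79  27  36  38  37  37  38  37  40  30  34  31  27  30  31  29
   36  31  38  37]
 [108  98  68  40  37  40  36  34  40  43  40  31  30  31  30  27  34  33
   34  35  42  36]
 [ 27  34  31  35  41  36  39  39  42  45  34  32  31  30  29  33  31  34
   30  38  38  30]]
[[106  88  45  30  34  34  35  37  38  37  31  29  27  24  27  29  28  27
   29  32  33  33  32  36]
 [106  98  62  27  32  34  32  37  38  35  32  28  29  27  27  30  28  27
   30  30  36  34  36  36]
 [104  94  59  29  32  34  34  34  38  37  31  26  27  29  29  26  28  27
   27  32  32  32  36  32]]
0.06715240966725158
-52.776303288848176 [0.60704638 0.23698273 0.052     ]
```

```bash
python3 - <<'E'
from ov import *
a=cv2.imread('pics/top0.png').astype(float);b=np.load('f_t.npy')
a=cv2.GaussianBlur(a,(0,0),.7);b=cv2.GaussianBlur(b,(0,0),.7)
c,s=np.cos(np.radians(7.68)),np.sin(np.radians(7.68))
# console frame origin: nests mean -> sample brightness along console y at z=.059
o=np.array([.607,.237])
ys=np.arange(-.06,.12,.0005)
for dx in (-.05,-.03,-.01,.0):
    out=[]
    for im in (a,b):
        P=np.array([w2p('top',(o[0]+c*dx-s*y,o[1]+s*dx+c*y,.059)) for y in ys]).astype(np.float32)
        v=cv2.remap(im.max(2).astype(np.float32),P[:,0].reshape(1,-1),P[:,1].reshape(1,-1),cv2.INTER_LINEAR)[0]
        base=v[(v>145)].mean() if (v>145).any() else 0
        thr=140
        on=np.where(v>thr)[0]; out.append((round(ys[on[0]]*1000,1),round(ys[on[-1]]*1000,1),round(float(v.max())),round(float(np.median(v)))) if len(on) else v[::20].round())
    print(dx,out)
E
```

```text
-0.05 [(np.float64(111.5), np.float64(119.0), 141, 105), (np.float64(114.5), np.float64(119.0), 141, 105)]
-0.03 [(np.float64(103.5), np.float64(119.5), 143, 106), (np.float64(103.5), np.float64(119.5), 142, 106)]
-0.01 [(np.float64(103.5), np.float64(106.5), 141, 107), (np.float64(104.0), np.float64(106.5), 141, 105)]
0.0 [(np.float64(104.0), np.float64(112.5), 142, 107), (np.float64(104.5), np.float64(111.5), 141, 105)]
```

```bash
python3 - <<'E'
from ov import *
a=cv2.imread('pics/top0.png').astype(float);b=np.load('f_t.npy')
a=cv2.GaussianBlur(a,(0,0),.7);b=cv2.GaussianBlur(b,(0,0),.7)
c,s=np.cos(np.radians(7.68)),np.sin(np.radians(7.68))
o=np.array([.607,.237]); ys=np.arange(-.05,.12,.0005)
V=[]
for im in (a,b):
    vv=[]
    for dx in np.arange(-.055,-.025,.003):
        P=np.array([w2p('top',(o[0]+c*dx-s*y,o[1]+s*dx+c*y,.059)) for y in ys]).astype(np.float32)
        vv.append(cv2.remap(im[:,:,2].astype(np.float32),P[:,0].reshape(1,-1),P[:,1].reshape(1,-1),cv2.INTER_LINEAR)[0])
    V.append(np.mean(vv,0))
for v in V:print(np.round(v[::6]).astype(int))
# edge: left boundary crossing (deck->shutter bright) thr 108
for v in V:
    sm=v; cr=np.where(np.diff((sm>108).astype(int))!=0)[0]; print([ (round(ys[i]*1000,1),int(np.sign(sm[i+1]-sm[i]))) for i in cr])
E
```

```text
Traceback (most recent call last):
  File "h.py", line 10, in w2p
    K,p,M=cam(n); c=K@(M.T@(np.asarray(X,float)-p)); return c[:2]/c[2]
          ~~~^^^
  File "h.py", line 5, in cam
    i=bot.camera_info(n); K=np.array([[i['fx'],0,i['cx']],[0,i['fy'],i['cy']],[0,0,1]])
ValueError: time passes only in moves, steps and waits
```

```bash
python3 - <<'E'
import re
t=open('h.py').read()
t=t.replace("def cam(n):","import functools\n@functools.lru_cache\ndef cam(n):")
open('h.py','w').write(t)
E
cat > e.py <<'E'
from ov import *
a=cv2.imread('pics/top0.png').astype(float);b=np.load('f_t.npy')
a=cv2.GaussianBlur(a,(0,0),.7);b=cv2.GaussianBlur(b,(0,0),.7)
c,s=np.cos(np.radians(7.68)),np.sin(np.radians(7.68))
o=np.array([.607,.237]); ys=np.arange(-.05,.12,.0005)
V=[]
for im in (a,b):
    vv=[]
    for dx in np.arange(-.055,-.025,.003):
        P=np.array([w2p('top',(o[0]+c*dx-s*y,o[1]+s*dx+c*y,.059)) for y in ys]).astype(np.float32)
        vv.append(cv2.remap(im[:,:,2].astype(np.float32),P[:,0].reshape(1,-1),P[:,1].reshape(1,-1),cv2.INTER_LINEAR)[0])
    V.append(np.mean(vv,0))
for v in V:print(np.round(v[::6]).astype(int))
for v in V:
    cr=np.where(np.diff((v>108).astype(int))!=0)[0]; print([ (round(ys[i]*1000,1),int(np.sign(v[i+1]-v[i]))) for i in cr])
E
python3 e.py
```

```text
[ 99  99  99 100 100 100 100  92  72  65  89 116 121 121 121 120 120 119
 118 117 118 119 120 119 112 103 101 101 100 100 100 101 100 100 100 101
 101 100 100 100 101 101 101 100 100 100 100 100  99 101 119 138 141 140
 139 139 140]
[ 99  99  99 100 100 100 100  99  99  99  98  96  94  93  92  93  94  94
  96  99 100 100 100 100 100 101 101 100 100  95  75  63  64  88 115 119
 119 118 118 117 117 116 114 115 117 117 117 110 101 101 119 138 141 140
 139 139 140]
[(np.float64(-18.5), 1), (np.float64(23.0), -1), (np.float64(98.5), 1)]
[(np.float64(50.5), 1), (np.float64(91.5), -1), (np.float64(98.5), 1)]
```

```bash
python3 -c "
from workcell import bot
print(bot.finish_job())"
```

```text
the job is handed in; nothing more can be done
None
```

The job is finished and handed in at about 50 s of the 210 s allowed. The hand-in gives no verdict, so the results below rest on my own checks.

- **Lenses:** five were there. All five sit flat in nests of their own, block up, and none was knocked aside. One nest is empty.
- **Slide:** I pushed it first. It stopped hard at about 70.5 mm of tool travel, with 24 N against the stop. The last top-camera pictures put its travel at about 69 mm, roughly 1 mm short of the 70 mm stop. A rougher reading by eye gave 67 mm. I took both as camera error and did not push it again.
- **Key:** it went in last, with no resistance, until its head rested on the knob at the expected height. I turned it clockwise until the torque rose to 0.34 Nm, well above the switch's 0.04 Nm of friction. The switch's mark reads −52.8° in the last picture; the stop should be at about −52.3°.
- **Other things on the bench:** nothing else looks moved, and the arm stands clear of everything.

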